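# Hang the matching nut bin beside the bolt bin on a louvred rack

### The arm

A 6-joint arm with a two-finger parallel gripper is mounted at the origin on the work surface; the furniture and walls round the work are solid. World frame = base frame: x ahead of the robot, y to its left, z up, the work surface at z = 0. Lengths are in mm, angles in rad, forces in N, time in s.
With the tool pointing down it reaches from about 300 to 775 mm from the base axis. Payload 14.6 kg.
Tool frame: the origin (TCP) lies between the finger pads; the fingertips stand 22 mm ahead of it and the grasp point (between the pads) lies 3 mm ahead of it (finger_overhang is the distance from the TCP to the fingertips, in mm); z points along the fingers, y is the direction in which the jaws open and shut (so a half turn about z gives the same grasp; the last joint's range is limited). The gripper opens to 94 mm and grips with 3 to 60 N. Pads are 16 mm wide; open, the fingers measure 119 mm over their backs; the gripper's body (75 mm by 177 mm) begins 78 mm behind the grasp point.
Start: joints at [-1.357, 0.3, 1.521, -0, 1.321, -0.067], TCP at [152.412, -528.451, 227.446] pointing down, gripper open.
Joint ranges: [-3.03, 3.03], [-0.79, 2.21], [0.23, 2.52], [-1.04, 4.18], [0, 3.07], [-2.55, 2.55]. Speed limits (rad/s): [2.22, 2.22, 2.57, 3.14, 3.14, 3.14].

### API

Orientations are given as [roll, pitch, yaw] about the fixed x, y, z axes, in that order (R = Rz(yaw) Ry(pitch) Rx(roll)).
In Python, from cell import * gives the robot as it stands.
- The arm moves only by the tool jog_arm, never from a script. Its argument "increments" is a list of rows, each a list of 7 numbers: the shift along the tool's x, y, z in cm, then the turn, a rotation vector about the tool's x, y, z in degrees, then the finger opening in cm, from 0 to 9.4. In form: [[x, y, z, wx, wy, wz, grip], ...]. A call has 1 to 20 rows; each row shifts and turns the commanded pose from where the row before left it, along the tool's axes as they then stand; what a row does not reach is not made up. A row lasts 1/8 s, in which the tool goes at most 62.5 mm and 10.7 degrees, less where a joint would pass 70% of its speed; a pose out of reach is approached as far as the arm can. A call is refused whole if a number of a shift passes 6.25 or a number of a turn 10.7, either way. A call with a gripper value outside its range is refused whole. The fingers move at their own pace and stop on an object; "squeeze" is the grip in N (left out, the last holds). Time passes only in rows, so rows that do not move let the fingers close. It gives the time, the measured TCP pose, the force and the opening at its end, in the units of the state.
- read_state(): the state, without advancing time (a new reading comes with each control period).
- camera(name): name is "scene" or "side" or "wrist"; returns a dict with "image" (480x640x3 uint8, red, green, blue), "K" (3x3 intrinsics, pixels), "rvec" (rotation vector, rad) and "tvec" (3), from world to camera coordinates, as OpenCV has them. Camera axes: x right, y down, z forward; pixel columns grow to the right and rows downward; lengths in mm; the calibration is good to about 2 mm. A picture is of the moment at which its call begins. There is no depth.
- sign_off(): hands the job in, once; it reports no verdict.
Trained networks look in a picture, given as the dict that the camera call returned (one of the last four; its "shot" number tells which), for a name from the list of things; names that differ only in an ending like _2 or _b are one class to them, and where a whole thing is asked for, a point or a joint stands for the part that bears it (a point fixed in the world has none). Each returns a list of dicts, best first, with "conf" (0 to 1); they miss things now and then, are a little off and sometimes report something else, mostly with a low value. They report only what shows in the picture. A call takes as long as a camera call.
- recognise(picture, name): "centre" ([x, y, z] in mm, in the coordinates of the camera as it stood for that picture, good to about 4 mm: the middle of the surface that is visible of it).
- regions_of(picture, name): "mask" (480x640 bool, what is visible of it).
The state is a dict: "clock": time; "joints": joint angles; "qd": joint speeds; "effort": joint torques, N m; "eef_pos": TCP position; "eef_rot": TCP orientation; "wrist_force": force on the tool from outside, world axes, zero at the start; "moment": the same for the moment, N m; "finger_gap": finger opening in mm.
Only numpy, scipy, OpenCV 4.12 (cv2) and the standard library are available. Lean on these libraries where they do the work, as an engineer would, in place of code of your own. Each camera call takes 0.05 s, during which the arm holds its last target.

### The job

One bin, holding two hex bolts, already hangs on the top hook rail of the small louvred rack. Find the standing bin whose nuts fit those bolts and hang it on the same rail, right beside the hanging bin, hooked fully home, its locking tab swung in under the ledge, with its nuts still in it, without forcing it. Do not unhook the hanging bin or shove it out of its place, and leave the other two bins standing where they are.

Things in the scene. Friction and masses are not known exactly. Their poses are not given: they have to be found in the camera images.
- rack: Fixed bench stand (two dark square tubes on T feet) with a grey louvred steel panel, 134 mm wide, that leans back 8 degrees (0.14 rad). Its top louvre is the hook rail: a 3 mm thick, 126 mm long tongue turned up along the panel, with a gap 11 mm wide and 15 mm deep behind it. Below it a shorter louvre, the locking ledge. Origin on the bench 250 mm under the rail; x towards its back.
- hook_rail: The leaning panel; origin: middle of the top edge of the rail's tongue. In mm: x into the panel (tongue x=-1.5 to 1.5, panel face 12.5), y along the rail, left seen from the front (tongue -63 to 63), z up along the panel (its top 30). Ledge: x=-1.5 to 12.5, z=-40 to -29. A bin fully home hangs square to the panel (its front may droop 4 degrees), origin at x=-58 to -54, z=-55 to -51.
- bin_bolts: The hanging blue bin, same shape as bin_nuts_24, 0.4 kg, with two dark M16 hex bolts in it (thread 16 mm, head 24 mm across flats). It hangs loose, fully home, on the right half of the rail, its origin at y=-34 to -29 mm of the rail; the left half is free. Origin as for bin_nuts_24, but its z axis is upright as it hangs.
- bin_nuts_24: Blue open picking bin standing on the bench with two bright nuts, 24 mm across flats (16 mm thread), in its rear half; 0.2 to 0.4 kg in all. 56 mm wide (y), 100 deep (x=-50 to 50), 54 high at the back, walls 3 mm, low front. Origin: centre of the underside, x towards the back, z up. Its back has a hanger lip at the top, a locking tab at the bottom and ribs (x to 54, z=10.5 to 20) between.
- bin_nuts_24_grip (a point): Middle of the top edge of that bin's front wall, 45 mm in front of its origin and 33 mm above its underside. The front wall is 10 mm thick (x), 56 wide and flat on both faces: grip it from above, one finger inside the bin (about 33 mm free inside before the nuts, floor 30 mm below the edge), one in front.
- bin_nuts_24_lip (a point): Roof of the slot in that bin's hanger lip, mid-width: 54.5 mm behind its origin, 51 above its underside. The lip, 46 mm wide, reaches back from the back wall's top and turns down: slot x=50 to 59 mm of the bin, open downwards, downturn x=59 to 62.5, ending 10 below the roof, top 3 above it. Hung, the roof sits on the tongue's top edge and the rail is in the slot.
- bin_nuts_24_tab (a point): Tip of that bin's locking tab: a tongue 30 mm wide, z=4 to 8 mm, that sticks 10 mm out of the back to x=60. Home, it lies under the ledge so that the bin cannot be lifted off; lowered square to the panel the tab would land on the ledge. So hook the lip on with the bin's front raised at least 10 degrees (12 to 16 is best) from square, then swing the front down.
- bin_nuts_30: Blue bin of the same shape as bin_nuts_24, standing on the bench, with two dark nuts, 30 mm across flats (20 mm thread). Origin: centre of the underside.
- bin_nuts_36: Blue bin of the same shape as bin_nuts_24, standing on the bench, with two rusty nuts, 36 mm across flats (24 mm thread). Origin: centre of the underside.
- nut24_0: One of the two bright nuts, 24 mm across flats, 13 mm high; origin at the centre of its underside.
- nut24_1: The other bright nut, of the same size.

How it is judged (in metres and radians):
At the end, for the whole second after the job is handed in: 24 mm nut bin at rest on the rail, left of the bolt bin: lip over tongue, tab under ledge, at most 4.5 mm above home, square within 0.12 rad, origin within 45 mm of mid-rail, nuts inside. Bolt bin still so hooked, within 20 mm of its start; other bins upright on the bench, within 50 mm (x of bin_nuts_24 in the frame of hook_rail between -0.062 and -0.05 m and z of bin_nuts_24 in the frame of hook_rail between -0.06 and -0.0465 m and angle between the z axis of bin_nuts_24 and the z axis of hook_rail, either way round below 0.12 rad and angle between the y axis of bin_nuts_24 and the y axis of hook_rail, either way round below 0.12 rad and y of bin_nuts_24 in the frame of hook_rail between 0 and 0.045 m and x of bin_bolts in the frame of hook_rail between -0.062 and -0.05 m and z of bin_bolts in the frame of hook_rail between -0.06 and -0.0465 m and angle between the z axis of bin_bolts and the z axis of rack, either way round below 0.12 rad and angle between the y axis of bin_bolts and the y axis of rack, either way round below 0.12 rad and distance of bin_bolts from where it was at the start of the episode below 0.02 m and x of nut24_0 in the frame of bin_nuts_24 between -0.045 and 0.048 m and y of nut24_0 in the frame of bin_nuts_24 between -0.028 and 0.028 m and z of nut24_0 in the frame of bin_nuts_24 between -0.003 and 0.04 m and x of nut24_1 in the frame of bin_nuts_24 between -0.045 and 0.048 m and y of nut24_1 in the frame of bin_nuts_24 between -0.028 and 0.028 m and z of nut24_1 in the frame of bin_nuts_24 between -0.003 and 0.04 m and height (world z) of each of bin_nuts_30, bin_nuts_36 below 0.01 m and angle between each of bin_nuts_30, bin_nuts_36's own z axis and vertical below 0.1 rad and distance of each of bin_nuts_30, bin_nuts_36 from where it was at the start of the episode below 0.05 m and linear speed of each of bin_nuts_24, bin_bolts below 0.02 m/s); the robot touches nothing.
It fails at once if the nut bin is forced against the rack with more than 40 N (contact force between bin_nuts_24 and hook_rail above 40 N).
It fails at once if the hanging bolt bin is unhooked, or shoved more than 30 mm from where it hung (distance of bin_bolts from where it was at the start of the episode above 0.03 m or z of bin_bolts in the frame of hook_rail above -0.038 m).
It fails at once if one of the two other bins is lifted, tipped over or pushed more than 60 mm (height (world z) of any of bin_nuts_30, bin_nuts_36 above 0.03 m or angle between any of bin_nuts_30, bin_nuts_36's own z axis and vertical above 0.6 rad or distance of any of bin_nuts_30, bin_nuts_36 from where it was at the start of the episode above 0.06 m).
It also fails if it takes over 43 s, if anything falls off the work surface, if the arm or the gripper's body presses on something with over 40 N, if the wrist force passes 120 N, or if a joint passes its speed limit or range.

## Working session

There is one attempt and no reset: what is moved stays moved. The work goes in short steps, Python scripts to look and compute and a tool call to move; the robot and the scene stay as the last step left them, time stands still between calls to the robot, and variables do not carry over. Pictures are saved under pics/ and viewed, and the job is handed in when it is done.

Besides the shell and the picture viewer there is one more tool, called after "Emit:" as name(argument=value, ...), one argument or row to a line, values as JSON. jog_arm: Moves the arm, as the interface text tells. Its arguments: {"type":"object","properties":{"increments":{"type":"array"},"squeeze":{"type":"number"}},"required":["increments"]}

```bash
mkdir -p pics; ls; cat > h.py <<'E'
from cell import *
import numpy as np, cv2
from scipy.spatial.transform import Rotation as Ro
def save(p,n): cv2.imwrite(f'pics/{n}.png',cv2.cvtColor(p['image'],cv2.COLOR_RGB2BGR))
def w(p,c):
    R=cv2.Rodrigues(np.array(p['rvec'],float))[0]
    return R.T@(np.array(c,float).ravel()-np.array(p['tvec'],float).ravel())
def proj(p,X):
    return cv2.projectPoints(np.array(X,float).reshape(-1,1,3),np.array(p['rvec'],float),np.array(p['tvec'],float),np.array(p['K'],float),None)[0].reshape(-1,2)
def ray(p,uv):
    R=cv2.Rodrigues(np.array(p['rvec'],float))[0]; C=-R.T@np.array(p['tvec'],float).ravel()
    d=R.T@np.linalg.solve(np.array(p['K'],float),np.array([uv[0],uv[1],1.]))
    return C,d/np.linalg.norm(d)
def onz(p,uv,z):
    C,d=ray(p,uv); return C+d*(z-C[2])/d[2]
E
python3 - <<'E'
from h import *
np.set_printoptions(precision=1,suppress=True)
s=read_state(); print(s)
for n in ['scene','side']:
    p=camera(n); save(p,n+'0')
    C,_=ray(p,(320,240)); print(n,C,p['K'])
    for o in ['rack','hook_rail','bin_bolts','bin_nuts_24','bin_nuts_24_grip','bin_nuts_24_lip','bin_nuts_24_tab','bin_nuts_30','bin_nuts_36','nut24_0']:
        for r in recognise(p,o)[:3]: 
            X=w(p,r['centre']);print(n,o,round(r['conf'],2),X,proj(p,X))
E
```

```text
pics
{'clock': 0.0, 'joints': array([-1.4,  0.3,  1.5, -0. ,  1.3, -0.1]), 'qd': array([-0.,  0.,  0., -0., -0.,  0.]), 'effort': array([ -0. , -53.2, -35.3,   0.1,   0. ,  -0. ]), 'eef_pos': array([ 152.3, -528.2,  226.9]), 'eef_rot': array([-3.1, -0. ,  0.3]), 'wrist_force': array([0.5, 0.2, 1.1]), 'moment': array([-0.,  0., -0.]), 'finger_gap': 93.98263794835911}
scene [-74.7 -37.3 785. ] [[581.2   0.  314.8]
 [  0.  581.2 230.5]
 [  0.    0.    1. ]]
scene rack 0.77 [641.7 271.9 242.9] [[361.1 157.5]]
scene hook_rail 0.8 [639.5 272.  249.8] [[360.7 154.6]]
scene bin_bolts 0.9 [572.5 238.6 228.2] [[360.1 194.2]]
scene bin_nuts_24 0.85 [416.9 297.6  20.3] [[277.2 333.3]]
scene bin_nuts_24 0.72 [425.5 229.6  33.1] [[316.1 341.8]]
scene bin_nuts_24 0.72 [396.2 383.8  20.8] [[226.8 320.9]]
scene bin_nuts_24_grip 0.63 [430.7 225.9  27.3] [[319.6 342.6]]
scene bin_nuts_24_lip 0.71 [426.8 224.2  24.9] [[319.3 345.7]]
scene bin_nuts_24_tab 0.58 [430.5 228.6  22.8] [[318.1 343.7]]
scene bin_nuts_30 0.85 [416.9 297.6  20.3] [[277.2 333.3]]
scene bin_nuts_30 0.72 [425.5 229.6  33.1] [[316.1 
[... 317 characters left out ...]
 [417.5 229.1  14.3] [[313.7 352.6]]
side [ 151.4 -373.7  787.4] [[551.6   0.  306.6]
 [  0.  551.6 235.4]
 [  0.    0.    1. ]]
side rack 0.76 [644.7 228.7 244.4] [[391.7 203.4]]
side rack 0.62 [416.1 232.2  29.9] [[272.1 333.7]]
side hook_rail 0.9 [637.7 238.3 248.6] [[385.4 199.5]]
side bin_nuts_24 0.58 [415.  231.5  28.2] [[271.7 334.8]]
side bin_nuts_24_grip 0.71 [416.1 230.9  27.1] [[272.5 335.2]]
side bin_nuts_24_lip 0.87 [412.1 227.   30.7] [[271.3 336.2]]
side bin_nuts_24_tab 0.66 [418.5 227.3  29.8] [[274.5 335.1]]
side bin_nuts_30 0.58 [415.  231.5  28.2] [[271.7 334.8]]
side bin_nuts_36 0.58 [415.  231.5  28.2] [[271.7 334.8]]
side nut24_0 0.55 [419.3 227.3  13.9] [[275.1 340.9]]
```

View pics/scene0.png

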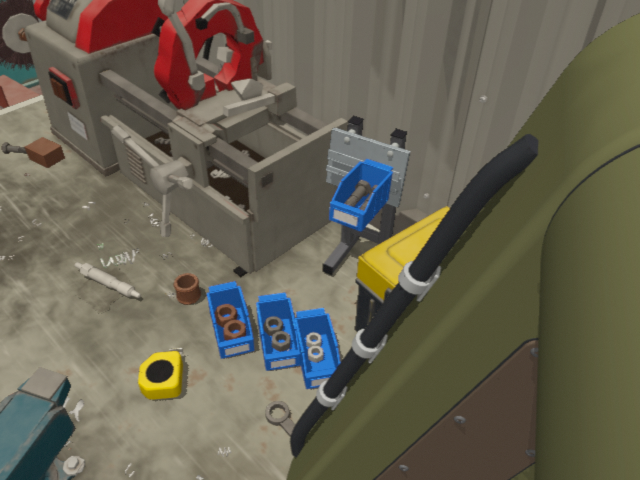

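View pics/side0.png

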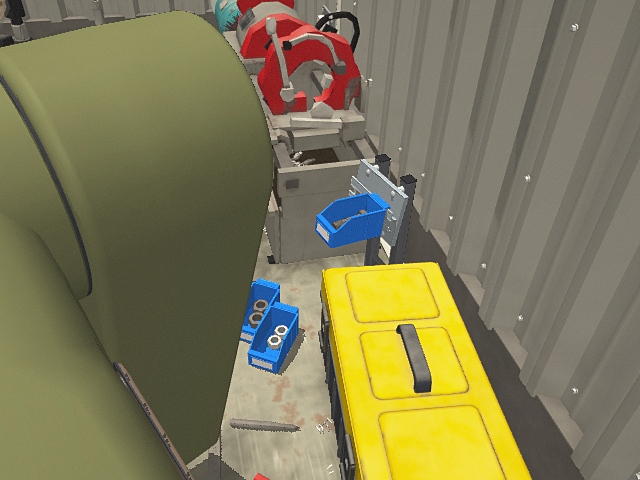

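```bash
cat >> h.py <<'E'
def tri(p,uv,q,uv2):
    C1,d1=ray(p,uv);C2,d2=ray(q,uv2)
    A=np.stack([d1,-d2],1);t=np.linalg.lstsq(A,C2-C1,rcond=None)[0]
    a=C1+d1*t[0];b=C2+d2*t[1];return (a+b)/2,np.linalg.norm(a-b)
E
python3 - <<'E'
from h import *
np.set_printoptions(precision=1,suppress=True)
p=camera('scene');q=camera('side')
print('toolbox',tri(p,(357,262),q,(322,268)))
def crop(p,x,y,w_,h_,k,n):
    im=cv2.resize(p['image'][y:y+h_,x:x+w_],None,fx=k,fy=k,interpolation=cv2.INTER_CUBIC);cv2.imwrite(f'pics/{n}.png',cv2.cvtColor(im,cv2.COLOR_RGB2BGR))
crop(p,310,110,130,100,6,'c_scene'); crop(q,300,140,130,100,6,'c_side')
crop(p,190,270,160,120,5,'b_scene')
E
```

```text
toolbox (array([494. , 201.3, 175. ]), np.float64(9.868453702412992))
```

View pics/c_scene.png

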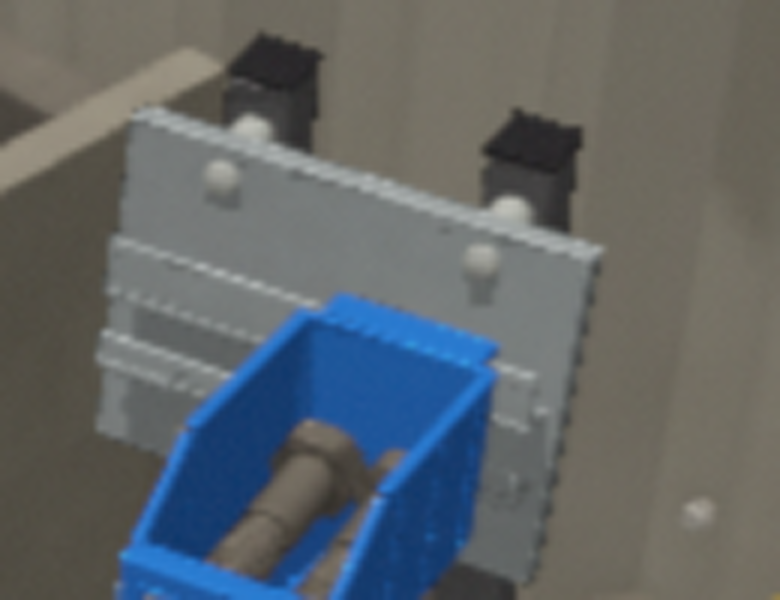

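View pics/c_side.png

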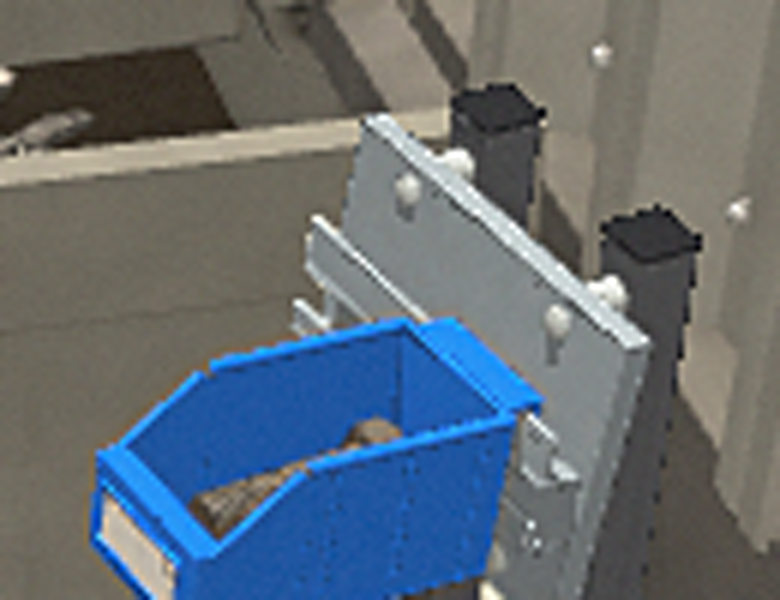

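View pics/b_scene.png

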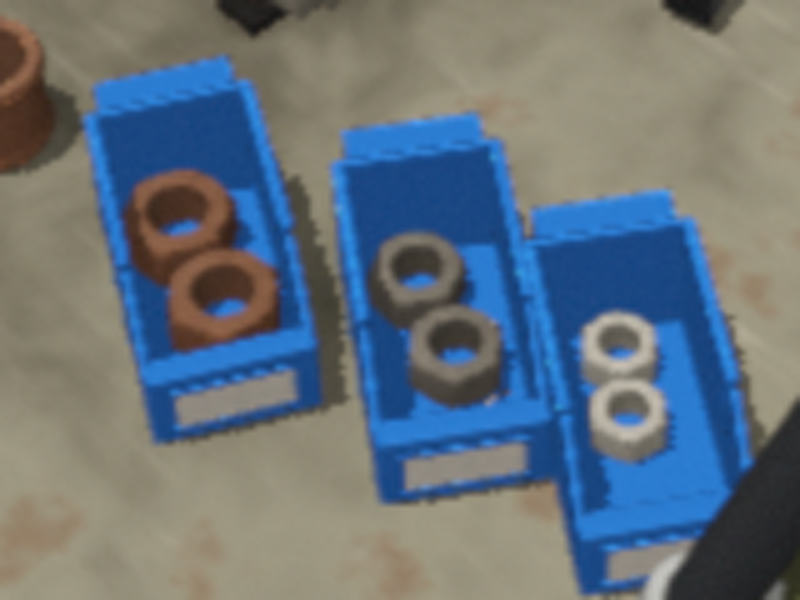

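```bash
cat >> h.py <<'E'
from scipy.optimize import least_squares
def RT(v):  # rail frame (x,y,yaw) -> R,t ; leaning back 8deg, x into panel
    x,y,a=v; R=Ro.from_euler('z',a).as_matrix()@Ro.from_euler('y',8,degrees=True).as_matrix()
    return R,np.array([x,y,250.])
E
python3 - <<'E'
from h import *
np.set_printoptions(precision=2,suppress=True)
p=camera('scene');q=camera('side')
print(Ro.from_euler('xyz',read_state()['eef_rot']).as_matrix(), read_state()['eef_rot'])
L=lambda u,v:(310+u/6,110+v/6)
S=lambda u,v:(300+u/6,140+v/6)
obs=[(p,[12.5,67,30],L(130,112)),(p,[12.5,-67,30],L(597,262)),(p,[0,63,0],L(113,238)),(p,[0,-63,0],L(535,375)),
(q,[12.5,67,30],S(364,122)),(q,[12.5,-67,30],S(625,348)),(q,[0,63,0],S(315,215)),(q,[0,-63,0],S(550,440))]
def f(v):
    R,t=RT(v); return np.concatenate([ (proj(c,R@np.array(X)+t)[0]-uv) for c,X,uv in obs])
r=least_squares(f,[630,260,0]); print(r.x,np.degrees(r.x[2])); print(f(r.x).reshape(-1,2))
# x panel normal horizontal; bin24 rough
c=lambda u,v:(190+u/5,270+v/5)
for uv,z in [((532,235),54),((675,215),54),((585,592),0),((565,520),33)]: print(onz(p,c(*uv),z))
E
```

```text
[[ 0.96  0.28 -0.  ]
 [ 0.28 -0.96  0.  ]
 [ 0.   -0.   -1.  ]] [-3.14 -0.    0.28]
[625.07 261.02  -0.01] -0.687946776409376
[[-0.07  0.43]
 [-1.14  0.31]
 [-0.61 -0.37]
 [ 0.29  0.97]
 [ 0.07 -0.84]
 [ 0.33  0.29]
 [ 0.38  0.27]
 [ 0.97  0.27]]
[438.33 273.63  54.  ]
[468.76 237.83  54.  ]
[363.04 210.     0.  ]
[363.24 217.36  33.  ]
```

Emit:
jog_arm(
  increments=[
    [0,-3,-2.5,0,0,0,9.4],
    [0,-3,-2.5,0,0,0,9.4],
    [0,-3,-2.5,0,0,0,9.4],
    [0,-3,-2.5,0,0,0,9.4],
    [0,-3,-2.5,0,0,0,9.4],
    [5,-0.32,0,0,0,-7.2,9.4],
    [5,-0.32,0,0,0,-7.2,9.4],
    [5,-0.32,0,0,0,-7.2,9.4],
    [5,-0.32,0,0,0,-7.2,9.4],
    [5,-0.32,0,0,0,-7.2,9.4],
    [5,-0.32,0,0,0,-7.2,9.4],
    [5,-0.32,0,0,0,-7.2,9.4],
    [5,-0.32,0,0,0,-7.2,9.4],
    [5,-0.32,0,0,0,-7.2,9.4],
    [5,-0.32,0,0,0,-7.2,9.4],
    [5,-0.32,0,0,0,-7.2,9.4],
    [5,-0.32,0,0,0,-7.2,9.4],
    [5,-0.32,0,0,0,-7.2,9.4],
    [5,-0.32,0,0,0,-7.2,9.4],
  ],
)

```text
clock: 3.68
eef_pos: [354.8, 181.2, 352.5]
eef_rot: [3.141, -0.0, 2.044]
wrist_force: [0.1, 0.9, 0.3]
finger_gap: 93.9
```

```bash
python3 - <<'E'
from h import *
np.set_printoptions(precision=2,suppress=True)
for n in ['scene','side','wrist']:
    p=camera(n); save(p,n+'1')
s=read_state();print(s['clock'],s['eef_pos'],s['eef_rot'],s['joints'],ray(p,(320,240)))
E
```

```text
3.825 [354.75 181.09 352.58] [ 3.14 -0.    2.04] [ 0.38 -0.12  1.69  0.    1.57 -0.09] (array([320.46, 245.47, 510.49]), array([ 0.09, -0.21, -0.97]))
```

View pics/wrist1.png

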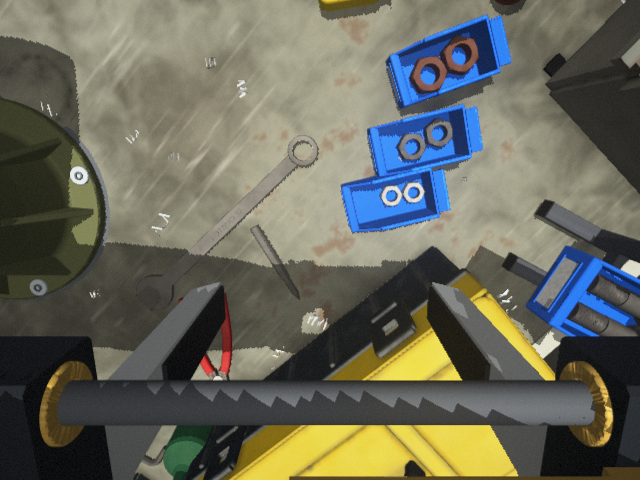

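View pics/scene1.png

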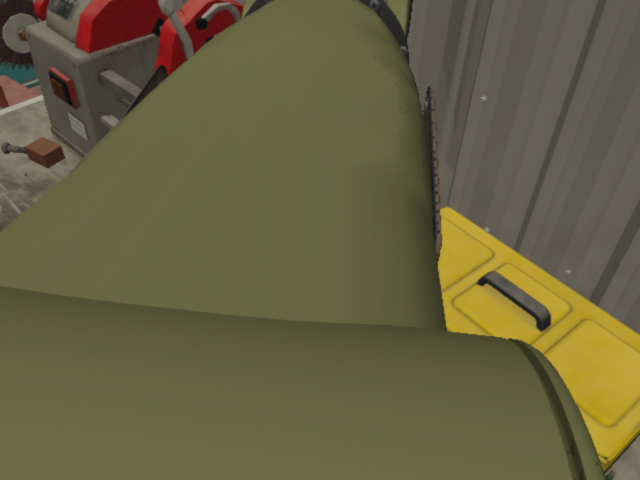

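View pics/side1.png

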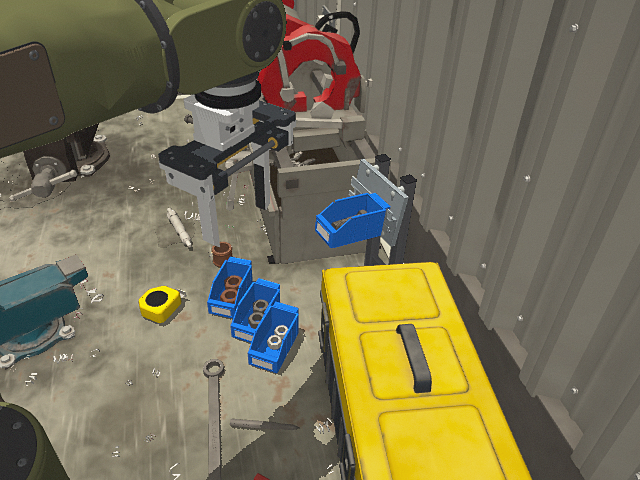

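```bash
python3 - <<'E'
from h import *
im=cv2.imread('pics/wrist1.png');cv2.imwrite('pics/w1c.png',cv2.resize(im[150:250,330:460],None,fx=6,fy=6,interpolation=cv2.INTER_CUBIC))
im=cv2.imread('pics/side1.png');cv2.imwrite('pics/s1c.png',cv2.resize(im[290:390,235:365],None,fx=6,fy=6,interpolation=cv2.INTER_CUBIC))
E
```

```text
(no output)
```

View pics/w1c.png

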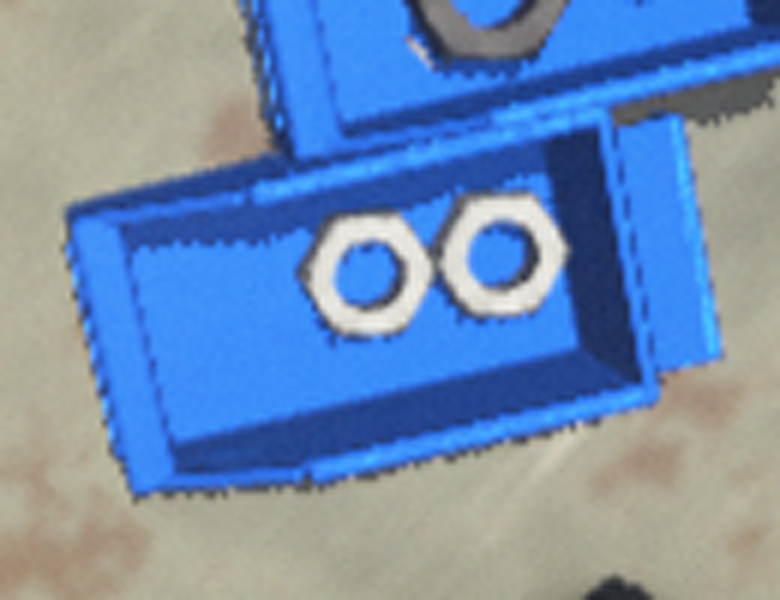

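View pics/s1c.png

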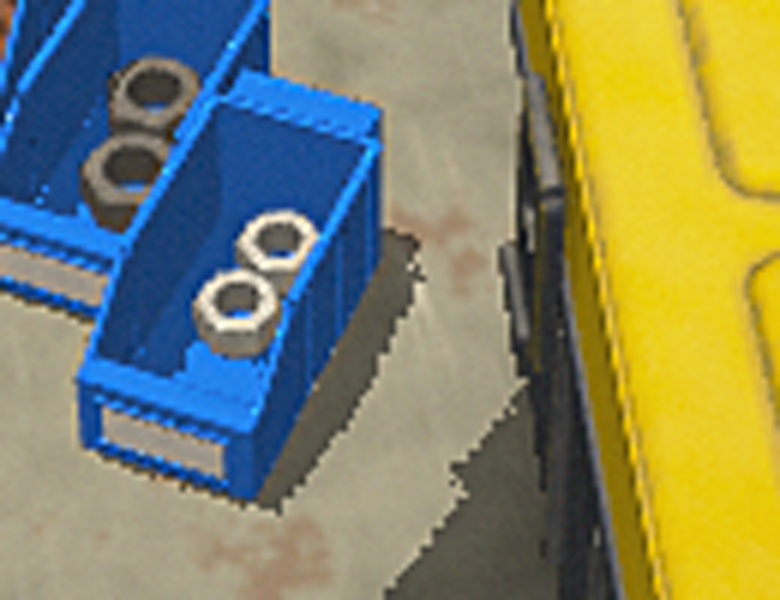

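```bash
python3 - <<'E'
from h import *
np.set_printoptions(precision=2,suppress=True)
p=camera('wrist');q=camera('side')
L=lambda u,v:(330+u/6,150+v/6)
S=lambda u,v:(235+u/6,290+v/6)
obs=[(p,[-50,28,33],L(72,212)),(p,[-50,-28,33],L(138,490)),(p,[62.5,23,54],L(683,115)),(p,[62.5,-23,54],L(720,358)),(p,[50,-28,54],L(655,398)),
(q,[-50,28,33],S(80,380)),(q,[-50,-28,33],S(245,435)),(q,[-50,-28,0],S(255,500)),(q,[-50,28,0],S(82,447)),(q,[62.5,23,54],S(245,72)),(q,[62.5,-23,54],S(382,105))]
def f(v,o):
    R=Ro.from_euler('z',v[2]).as_matrix();t=np.array([v[0],v[1],0]); return np.concatenate([ (proj(c,R@np.array(X)+t)[0]-uv) for c,X,uv in o])
for o in (obs,obs[:5],obs[5:]):
    r=least_squares(f,[411,220,.6],args=(o,)); v=r.x;print(v,np.degrees(v[2]),'grip',v[:2]-45*np.array([np.cos(v[2]),np.sin(v[2])])); print(f(v,o).reshape(-1,2).round(1).tolist())
# rail from wrist/side again
for pic,n in ((p,'hook_rail'),(p,'bin_nuts_24_grip'),(q,'bin_bolts'),(p,'bin_bolts')):
    for r in recognise(pic,n)[:2]: print(n,r['conf'],w(pic,r['centre']))
C=[tri(p,(432,248),q,(322,268))]; print(C)
s=read_state();print(s['eef_pos'],s['eef_rot'])
E
```

```text
[415.93 221.37   0.7 ] 40.04240394611227 grip [381.47 192.42]
[[-0.8, -0.2], [-1.6, -0.1], [0.1, -0.9], [0.3, -0.6], [0.8, -0.4], [-0.6, -0.8], [1.6, 0.1], [0.3, 1.3], [0.1, 0.1], [1.2, -0.6], [1.4, 0.9]]
[416.4  221.04   0.7 ] 39.9267036607898 grip [381.89 192.16]
[[-0.5, 0.1], [-1.4, 0.3], [0.4, -0.4], [0.5, 0.0], [0.9, 0.1]]
[414.94 222.51   0.72] 41.00864244039899 grip [380.98 192.98]
[[-1.1, -0.7], [1.3, -0.2], [0.0, 1.0], [-0.4, 0.2], [-0.1, -0.9], [0.2, 0.3]]
bin_nuts_24_grip 0.85 [422.53 226.35  20.98]
bin_nuts_24_grip 0.54 [399.88 383.78  21.05]
bin_bolts 0.68 [569.92 230.79 234.73]
bin_bolts 0.82 [543.04 235.8  219.88]
[(array([468.75, 202.8 , 174.76]), np.float64(54.234446902994286))]
[355.9  178.91 352.46] [3.14 0.   2.04]
```

```bash
cat >> h.py <<'E'
def avg(n=1):
    P=[];Q=[]
    for _ in range(n):
        s=read_state();P.append(s['eef_pos']);Q.append(Ro.from_euler('xyz',s['eef_rot']).as_matrix())
    return np.mean(P,0),Q[-1]
def plan(P,R,targets,dec=2):
    """targets: list of (pos,R,n). prints rows"""
    P=P.copy();R=R.copy();out=[]
    for (T,RT_,n) in targets:
        P0=P.copy();R0=R.copy();rv=Ro.from_matrix(R0.T@RT_).as_rotvec()
        for k in range(1,n+1):
            Pk=P0+(T-P0)*k/n;Rk=R0@Ro.from_rotvec(rv*k/n).as_matrix()
            d=np.round(R.T@(Pk-P)/10,dec);a=np.round(np.degrees(Ro.from_matrix(R.T@Rk).as_rotvec()),1)+0.
            out.append([*(d+0.),*a]);P=P+R@d*10;R=R@Ro.from_rotvec(np.radians(a)).as_matrix()
    for o in out: print([float(round(x,2)) for x in o])
    return P,R
def down(yaw): # tool y along yaw, z down
    y=np.array([np.cos(yaw),np.sin(yaw),0]);z=np.array([0,0,-1.]);return np.stack([np.cross(y,z),y,z],1)
E
python3 - <<'E'
from h import *
np.set_printoptions(precision=2,suppress=True)
P=[];
for i in range(4):
    P.append(read_state()['eef_pos']);p=camera('wrist')
print(P)
P=np.mean(P,0);R=avg()[1];print(read_state()['eef_rot'])
Rt=down(np.radians(40.0))
plan(P,R,[(np.array([381.5,192.4,150]),Rt,6),(np.array([381.5,192.4,70]),Rt,3)])
for z in(175,150,120): print(onz(p,(432,248),z))
E
```

```text
[array([355.9 , 178.91, 352.46]), array([355.87, 178.99, 352.45]), array([355.8 , 179.11, 352.44]), array([355.75, 179.22, 352.46])]
[-3.14 -0.    2.04]
[0.01, 0.48, 3.37, 0.0, 0.0, -2.2]
[-0.02, 0.48, 3.38, 0.0, 0.0, -2.2]
[-0.03, 0.49, 3.37, 0.0, 0.0, -2.2]
[-0.05, 0.47, 3.38, 0.0, 0.0, -2.2]
[-0.07, 0.48, 3.37, 0.0, 0.0, -2.2]
[-0.09, 0.48, 3.38, 0.0, 0.0, -2.2]
[0.0, 0.0, 2.67, 0.0, 0.0, 0.0]
[0.0, 0.0, 2.66, 0.0, 0.0, 0.0]
[0.0, 0.0, 2.67, 0.0, 0.0, 0.0]
[441.46 206.53 175.  ]
[450.3  203.85 150.  ]
[460.9  200.64 120.  ]
```

```bash
python3 - <<'E'
from h import *
im=cv2.imread('pics/wrist1.png');cv2.imwrite('pics/w1d.png',cv2.resize(im[220:380,330:570],None,fx=3.3,fy=3.3,interpolation=cv2.INTER_CUBIC))
im=cv2.imread('pics/side1.png');cv2.imwrite('pics/s1d.png',cv2.resize(im[250:400,280:460],None,fx=4,fy=4,interpolation=cv2.INTER_CUBIC))
E
```

```text
(no output)
```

View pics/w1d.png

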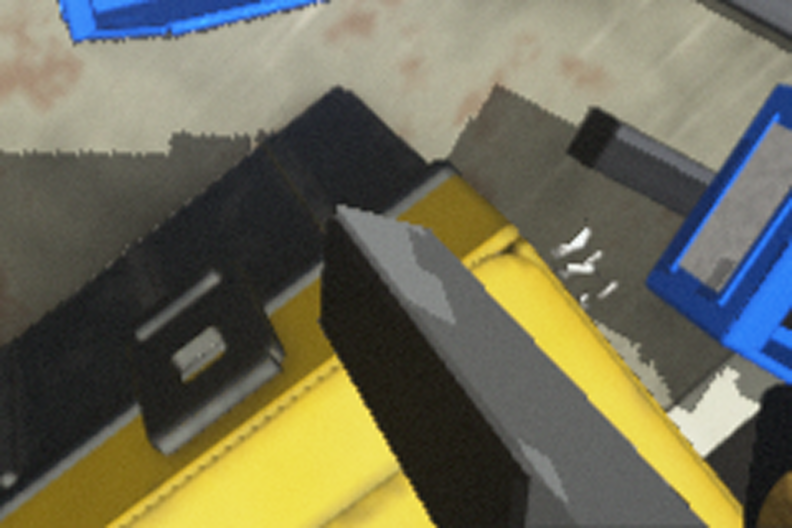

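View pics/s1d.png

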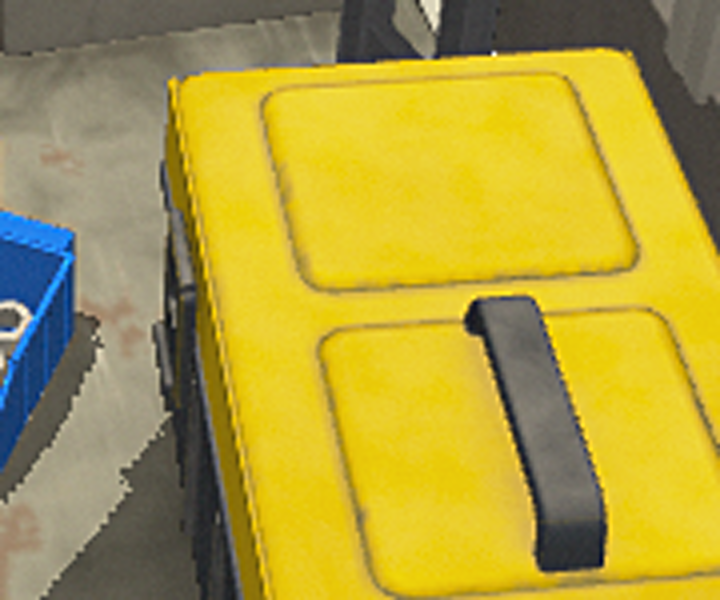

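Emit:
jog_arm(
  increments=[
    [0.0,0.48,3.37,0,0,-2.2,5],
    [-0.02,0.48,3.38,0,0,-2.2,3],
    [-0.03,0.49,3.37,0,0,-2.2,3],
    [-0.05,0.47,3.38,0,0,-2.2,3],
    [-0.07,0.48,3.37,0,0,-2.2,3],
    [-0.08,0.48,3.38,0,0,-2.2,3],
    [0,0,2.7,0,0,0,3],
    [0,0,2.7,0,0,0,3],
    [0,0,2.6,0,0,0,3],
    [0,0,0,0,0,0,3],
  ],
)

```text
clock: 5.58
eef_pos: [380.5, 192.6, 68.8]
eef_rot: [-3.139, -0.001, 2.27]
wrist_force: [0.9, -0.3, 0.0]
finger_gap: 30.1
```

```bash
python3 - <<'E'
from h import *
np.set_printoptions(precision=2,suppress=True)
for n in ['side','wrist']:
    p=camera(n); save(p,n+'2')
s=read_state();print(s['clock'],s['eef_pos'],s['eef_rot'],s['finger_gap'],s['joints'])
Pt,R=avg()
for X in ([381.5,192.4,33],): print(proj(p,X))
t=Pt+R@np.array([[0,15,22],[0,-15,22.]]).T.T[0]; print(t)
E
```

```text
5.675 [381.57 193.11  70.66] [3.14 0.   2.27] 29.618074390661054 [ 0.38  0.25  2.    0.    0.89 -0.32]
[[326.74 291.18]]
[393.06 202.77  48.67]
```

View pics/wrist2.png

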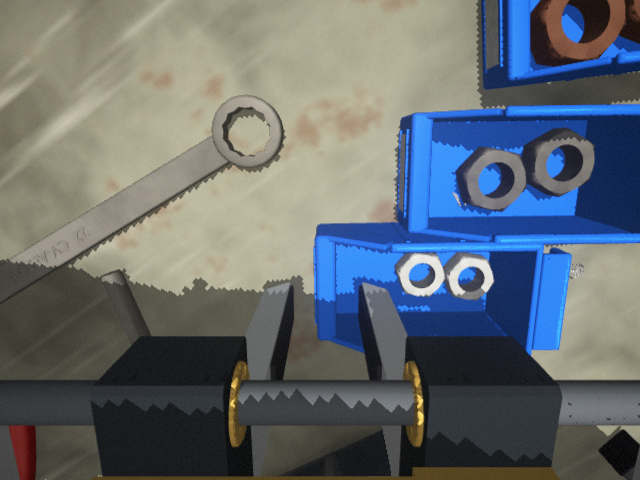

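View pics/side2.png

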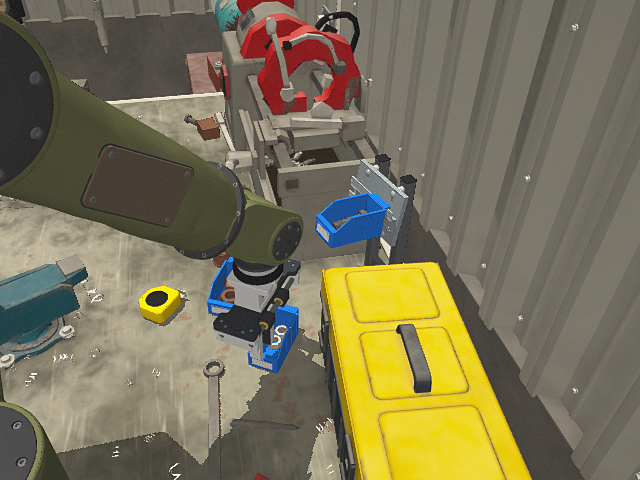

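Emit:
jog_arm(
  increments=[
    [0,0,1.4,0,0,0,3],
    [0,0,1.4,0,0,0,3],
    [0,0,1.2,0,0,0,3],
    [0,0,0,0,0,0,3],
    [0,0,0,0,0,0,0.6],
    [0,0,0,0,0,0,0.6],
    [0,0,0,0,0,0,0.6],
    [0,0,0,0,0,0,0.6],
  ],
  squeeze=40,
)

```text
clock: 6.68
eef_pos: [381.4, 193.1, 30.3]
eef_rot: [3.141, 0.0, 2.27]
wrist_force: [0.1, -0.2, 5.3]
finger_gap: 9.6
```

```bash
python3 - <<'E'
from h import *
np.set_printoptions(precision=2,suppress=True)
p=camera('wrist'); save(p,'wrist3')
s=read_state();print(s['clock'],s['eef_pos'],s['eef_rot'],s['finger_gap'],s['wrist_force'])
E
```

```text
6.725 [381.39 193.16  30.27] [3.14 0.   2.27] 9.662593596099253 [-1.02 -1.17  5.11]
```

View pics/wrist3.png

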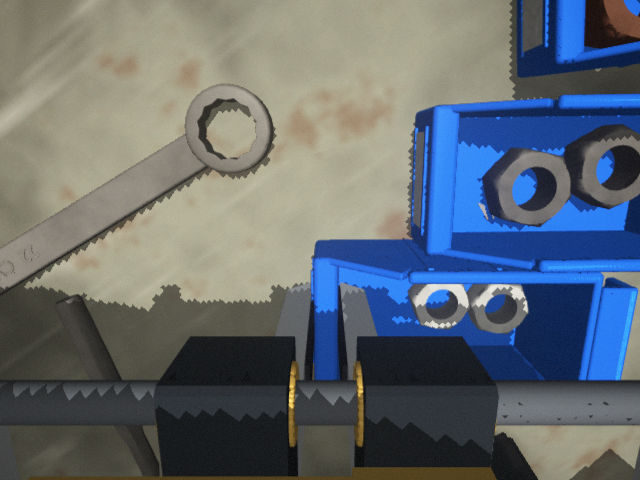

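Emit:
jog_arm(
  increments=[
    [0,0,-0.5,0,0,0,0.6],
    [0,0,-1,0,0,0,0.6],
    [0,0,-1.5,0,0,0,0.6],
    [0,0,-2.5,0,0,0,0.6],
    [0,0,-2.5,0,0,0,0.6],
    [0,0,-2,0,0,0,0.6],
    [0,0,0,0,0,0,0.6],
    [0,0,0,0,0,0,0.6],
  ],
)

```text
clock: 7.72
eef_pos: [380.9, 192.9, 129.5]
eef_rot: [-3.141, -0.0, 2.27]
wrist_force: [0.5, 0.3, -4.2]
finger_gap: 9.5
```

```bash
python3 - <<'E'
from h import *
np.set_printoptions(precision=2,suppress=True)
for n in ['side','wrist']:
    p=camera(n); save(p,n+'4')
s=read_state();print(s['clock'],s['eef_pos'],s['eef_rot'],s['finger_gap'],s['wrist_force'],s['moment'])
im=cv2.imread('pics/side4.png');cv2.imwrite('pics/s4c.png',cv2.resize(im[220:380,180:380],None,fx=4,fy=4,interpolation=cv2.INTER_CUBIC)[:600])
E
```

```text
7.825 [380.8  192.89 129.22] [-3.14 -0.    2.27] 9.866725661069195 [-0.54  0.19 -2.96] [-0.12  0.01 -0.09]
```

View pics/wrist4.png

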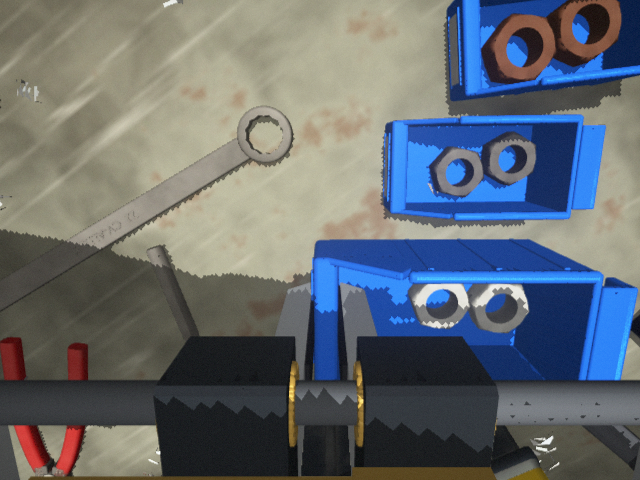

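View pics/s4c.png

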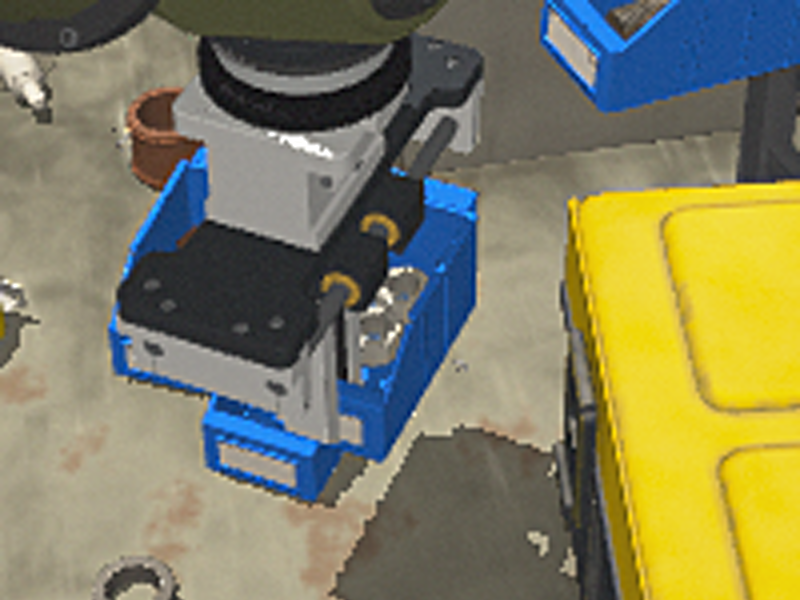

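```bash
python3 - <<'E'
from h import *
np.set_printoptions(precision=1,suppress=True)
p=camera('scene');q=camera('side')
print(tri(p,(247,190),q,(278,168)))
print('bottom',onz(p,(250,271),0), onz(q,(282,264),0))
print('far pt on edge', [onz(p,(345,125),z) for z in (200,225,250)], [onz(q,(375,160),z) for z in (200,225,250)])
E
```

```text
(array([506.5, 401.4, 238.3]), np.float64(35.151116000792385))
bottom [527.  427.5   0. ] [528.3 422.3  -0. ]
far pt on edge [array([778.1, 369. , 200. ]), array([741.7, 351.7, 225. ]), array([705.3, 334.3, 250. ])] [array([742.7, 420.3, 200. ]), array([717.6, 386.5, 225. ]), array([692.4, 352.7, 250. ])]
```

```bash
cat >> h.py <<'E'
RAIL=[625.07,261.02,-0.012]
TB=np.array([[0,1,0],[1,0,0],[0,0,-1.]]).T.copy()
TB=np.stack([[0,1,0],[1,0,0],[0,0,-1]],1).astype(float)
TCPB=np.array([-45,0.6,30.3]); LIP=np.array([54.5,0,51.])
def goal(tilt,lip):  # lip roof point in rail frame (mm), tilt deg from square -> TCP pos,R
    Rr,t=RT(RAIL); Rb=Rr@Ro.from_euler('y',tilt,degrees=True).as_matrix()
    return t+Rr@np.array(lip,float)+Rb@(TCPB-LIP), Rb@TB
def binpose(P,R):
    Rb=R@TB.T; o=P-Rb@TCPB; Rr,t=RT(RAIL)
    return Rr.T@(o+Rb@LIP-t), Rr.T@(o-t), Ro.from_matrix(Rr.T@Rb).as_euler('ZYX',degrees=True)
E
python3 - <<'E'
from h import *
np.set_printoptions(precision=2,suppress=True)
P,R=avg()
G,Rg=goal(13,[1,34,20]); print(G)
D=lambda x,y,z:np.array([x,y,z],float)
P2,R2=plan(P,R,[(D(381,193,240),R,3),(G+D(-110,-10,50),Rg,13)]); print(P2)
P2,R2=plan(P2,R2,[(G+D(-40,0,30),Rg,4)])
print(binpose(P2,R2))
E
```

```text
[528.96 296.78 286.  ]
[0.0, 0.0, -3.69, 0.0, 0.0, 0.0]
[0.0, 0.0, -3.69, 0.0, 0.0, 0.0]
[0.0, 0.0, -3.69, 0.0, 0.0, 0.0]
[0.36, 0.69, -0.74, 1.5, 0.6, 3.1]
[0.41, 0.64, -0.75, 1.6, 0.5, 3.1]
[0.45, 0.6, -0.77, 1.5, 0.6, 3.1]
[0.49, 0.56, -0.77, 1.6, 0.6, 3.1]
[0.52, 0.51, -0.79, 1.5, 0.6, 3.1]
[0.56, 0.46, -0.79, 1.5, 0.5, 3.1]
[0.59, 0.4, -0.8, 1.6, 0.6, 3.1]
[0.62, 0.35, -0.8, 1.5, 0.6, 3.1]
[0.65, 0.3, -0.81, 1.6, 0.6, 3.1]
[0.66, 0.23, -0.8, 1.5, 0.5, 3.1]
[0.69, 0.18, -0.81, 1.6, 0.6, 3.1]
[0.7, 0.12, -0.8, 1.5, 0.6, 3.1]
[0.72, 0.06, -0.8, 1.5, 0.6, 3.1]
[418.96 286.81 336.03]
[0.27, 1.81, -0.16, 0.0, 0.0, 0.0]
[0.27, 1.81, -0.15, 0.0, 0.0, 0.0]
[0.27, 1.81, -0.16, 0.0, 0.0, 0.0]
[0.27, 1.81, -0.16, 0.0, 0.0, 0.0]
(array([-42.8 ,  33.53,  44.22]), array([-107.35,   33.54,    6.75]), array([ 0.01, 12.96,  0.03]))
```

Emit:
jog_arm(
  increments=[
    [0,0,-3.7,0,0,0,0.6],
    [0,0,-3.7,0,0,0,0.6],
    [0,0,-3.7,0,0,0,0.6],
    [0.36,0.69,-0.74,1.5,0.6,3.1,0.6],
    [0.41,0.64,-0.75,1.6,0.5,3.1,0.6],
    [0.45,0.6,-0.77,1.5,0.6,3.1,0.6],
    [0.49,0.56,-0.77,1.6,0.6,3.1,0.6],
    [0.52,0.51,-0.79,1.5,0.6,3.1,0.6],
    [0.56,0.46,-0.79,1.5,0.5,3.1,0.6],
    [0.59,0.4,-0.8,1.6,0.6,3.1,0.6],
    [0.62,0.35,-0.8,1.5,0.6,3.1,0.6],
    [0.65,0.3,-0.81,1.6,0.6,3.1,0.6],
    [0.66,0.23,-0.8,1.5,0.5,3.1,0.6],
    [0.69,0.18,-0.81,1.6,0.6,3.1,0.6],
    [0.7,0.12,-0.8,1.5,0.6,3.1,0.6],
    [0.72,0.06,-0.8,1.5,0.6,3.1,0.6],
    [0,0,0,0,0,0,0.6],
  ],
)

```text
clock: 10.05
eef_pos: [419.4, 287.0, 336.4]
eef_rot: [-2.776, -0.001, 1.559]
wrist_force: [0.1, -0.5, -2.3]
finger_gap: 9.8
```

```bash
python3 - <<'E'
from h import *
np.set_printoptions(precision=2,suppress=True)
for n in ['side','wrist']:
    p=camera(n); save(p,n+'5')
s=read_state();print(s['clock'],s['eef_pos'],s['eef_rot'],s['finger_gap'],s['joints']); print(binpose(*avg()))
P,R=avg();G,Rg=goal(13,[1,34,20])
P2,R2=plan(P,R,[(G+np.array([-40,0,30]),Rg,4)])
E
```

```text
10.15 [418.97 286.67 336.35] [-2.78 -0.    1.56] 9.756530830263905 [0.45 0.32 1.28 0.17 1.87 0.48]
(array([-114.79,   22.71,   54.73]), array([-179.31,   22.65,   17.2 ]), array([ 0.08, 12.91,  0.04]))
[0.27, 1.81, -0.15, 0.0, 0.0, 0.0]
[0.27, 1.82, -0.15, 0.0, 0.0, 0.0]
[0.27, 1.81, -0.14, 0.1, 0.0, 0.1]
[0.28, 1.81, -0.16, 0.0, 0.0, 0.0]
```

View pics/wrist5.png

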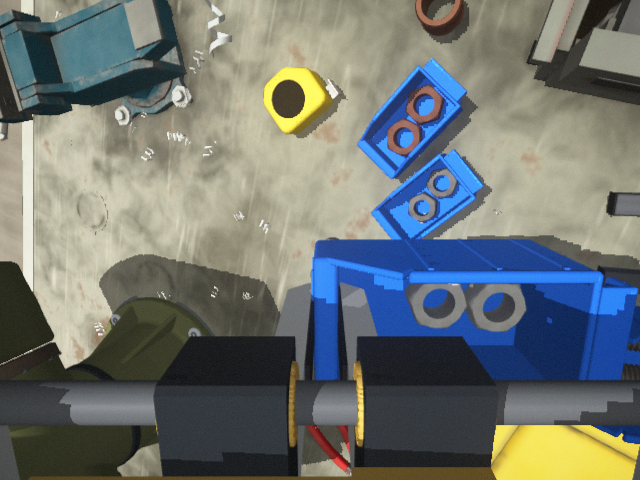

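View pics/side5.png

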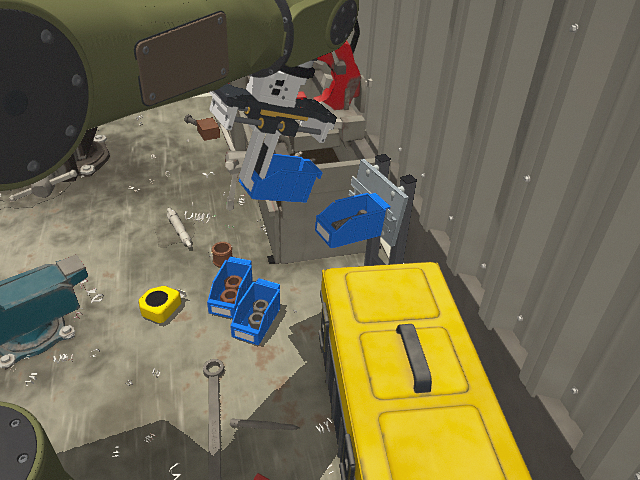

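Emit:
jog_arm(
  increments=[
    [0.27,1.81,-0.15,0,0,0,0.6],
    [0.27,1.81,-0.15,0,0,0,0.6],
    [0.27,1.81,-0.15,0,0,0,0.6],
    [0.27,1.81,-0.15,0,0,0,0.6],
    [0,0,0,0,0,0,0.6],
  ],
)

```text
clock: 10.78
eef_pos: [489.1, 296.5, 315.6]
eef_rot: [-2.776, -0.0, 1.559]
wrist_force: [-0.1, 0.3, -2.5]
finger_gap: 9.7
```

```bash
python3 - <<'E'
from h import *
np.set_printoptions(precision=2,suppress=True)
for n in ['scene','side','wrist']:
    p=camera(n); save(p,n+'6')
print(read_state()['clock'],binpose(*avg()))
im=cv2.imread('pics/side6.png');cv2.imwrite('pics/s6c.png',cv2.resize(im[110:260,250:450],None,fx=4,fy=4,interpolation=cv2.INTER_CUBIC))
P,R=avg();G,Rg=goal(13,[1,34,20])
P2,R2=plan(P,R,[(G,Rg,4)])
E
```

```text
10.925 (array([-43.52,  33.53,  45.35]), array([-108.01,   33.53,    7.78]), array([ 0.05, 12.88,  0.06]))
[0.01, 1.23, 0.36, 0.0, 0.0, 0.0]
[0.01, 1.22, 0.37, 0.1, 0.0, 0.0]
[0.02, 1.23, 0.36, 0.0, 0.0, 0.0]
[0.01, 1.22, 0.36, 0.0, 0.0, 0.0]
```

View pics/wrist6.png

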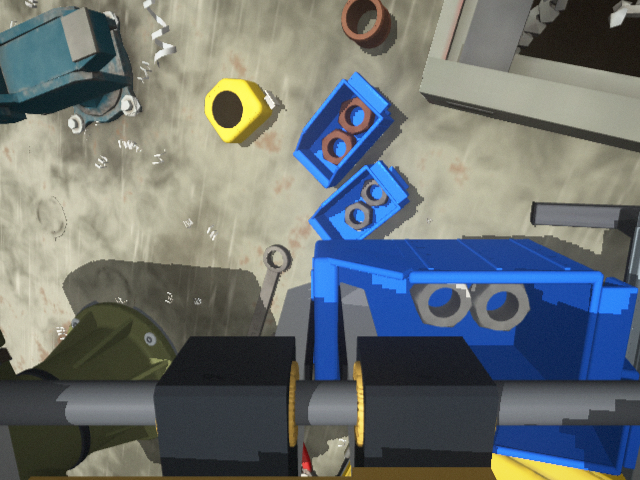

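View pics/s6c.png

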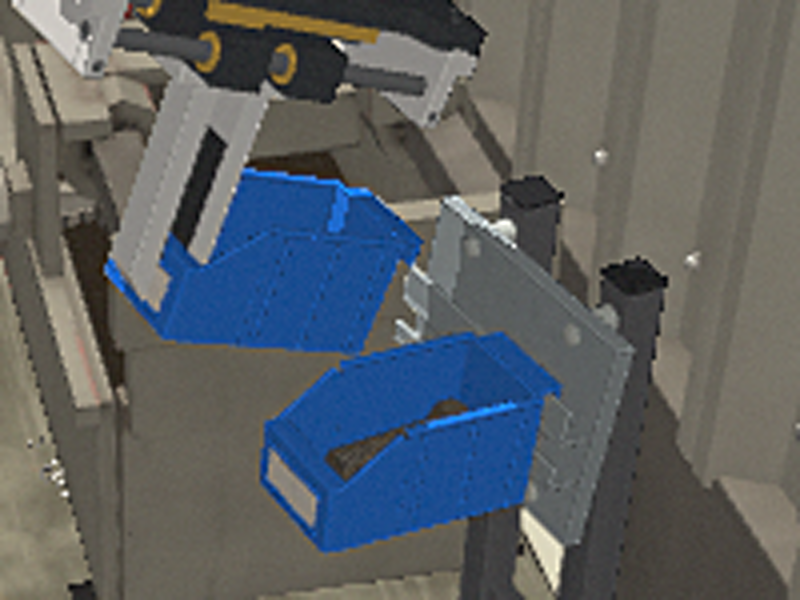

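View pics/scene6.png

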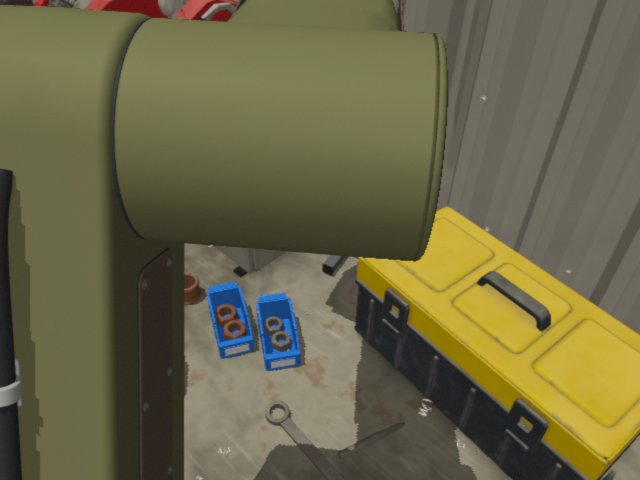

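```bash
cat >> h.py <<'E'
def binpt(X):
    P,R=avg(); Rb=R@TB.T; return P-Rb@TCPB+(Rb@np.array(X,float).T).T
def overlay(q,n,x0,y0,w_,h_,k=4):
    im=cv2.cvtColor(q['image'],cv2.COLOR_RGB2BGR)[y0:y0+h_,x0:x0+w_]
    im=cv2.resize(im,None,fx=k,fy=k,interpolation=cv2.INTER_CUBIC)
    def ln(A,B,c):
        a,b=proj(q,[A,B]); f=lambda u:tuple(int(round(t)) for t in ((u[0]+.5-x0)*k,(u[1]+.5-y0)*k)); cv2.line(im,f(a),f(b),c,1)
    B=lambda *X:binpt(np.array([X]))[0]
    g=(0,255,0)
    ln(B(50,23,54),B(62.5,23,54),g);ln(B(50,-23,54),B(62.5,-23,54),g);ln(B(62.5,23,54),B(62.5,-23,54),g)
    ln(B(62.5,-23,54),B(62.5,-23,41),g);ln(B(-50,-28,0),B(50,-28,0),g);ln(B(-50,-28,0),B(-50,-28,33),g);ln(B(-50,28,0),B(-50,-28,0),g)
    ln(B(50,-28,54),B(50,-28,0),g);ln(B(60,-15,8),B(60,15,8),g)
    Rr,t=RT(RAIL);r=(0,0,255);T=lambda *X:t+Rr@np.array(X,float)
    ln(T(0,63,0),T(0,-63,0),r);ln(T(12.5,67,30),T(12.5,-67,30),r);ln(T(12.5,67,30),T(12.5,67,-20),r);ln(T(12.5,-67,30),T(12.5,-67,-50),r)
    ln(T(0,63,0),T(0,63,-12),r)
    cv2.imwrite(f'pics/{n}.png',im)
E
python3 - <<'E'
from h import *
q=camera('side');overlay(q,'ov6',250,110,200,150)
E
```

```text
(no output)
```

View pics/ov6.png

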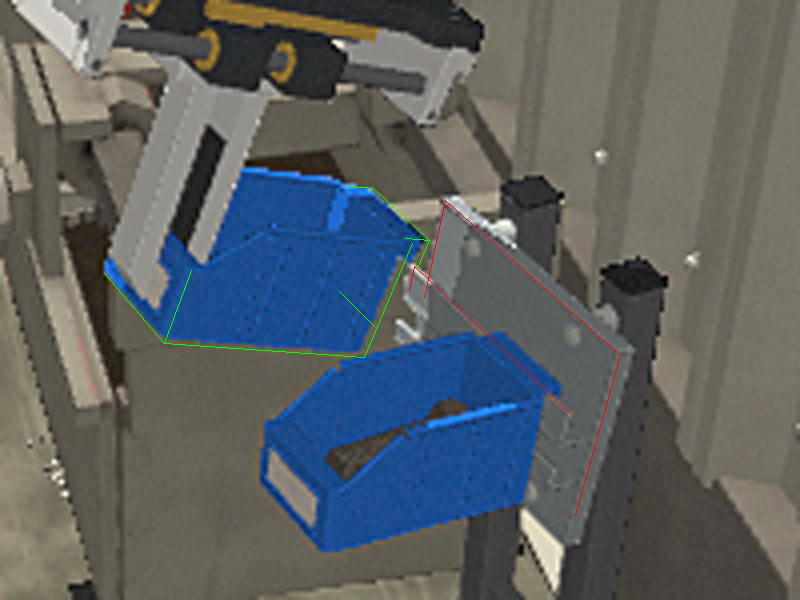

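Emit:
jog_arm(
  increments=[
    [0.01,1.23,0.36,0,0,0,0.6],
    [0.01,1.22,0.36,0,0,0,0.6],
    [0.01,1.23,0.36,0,0,0,0.6],
    [0.01,1.22,0.36,0,0,0,0.6],
    [0,0,0,0,0,0,0.6],
  ],
)

```text
clock: 11.6
eef_pos: [530.1, 296.5, 284.6]
eef_rot: [-2.775, -0.0, 1.558]
wrist_force: [-0.0, -0.1, -2.6]
finger_gap: 9.6
```

```bash
python3 - <<'E'
from h import *
np.set_printoptions(precision=2,suppress=True)
q=camera('side');overlay(q,'ov7',330,135,100,75,8)
im=cv2.cvtColor(q['image'],cv2.COLOR_RGB2BGR);cv2.imwrite('pics/s7c.png',cv2.resize(im[135:210,330:430],None,fx=8,fy=8,interpolation=cv2.INTER_CUBIC))
p=camera('wrist');save(p,'wrist7')
print(read_state()['clock'],read_state()['wrist_force'],binpose(*avg()))
E
```

```text
11.7 [ 0.55 -0.34 -2.77] (array([ 1.64, 33.99, 20.12]), array([-62.87,  34.03, -17.42]), array([ 0.01, 12.91,  0.06]))
```

View pics/ov7.png

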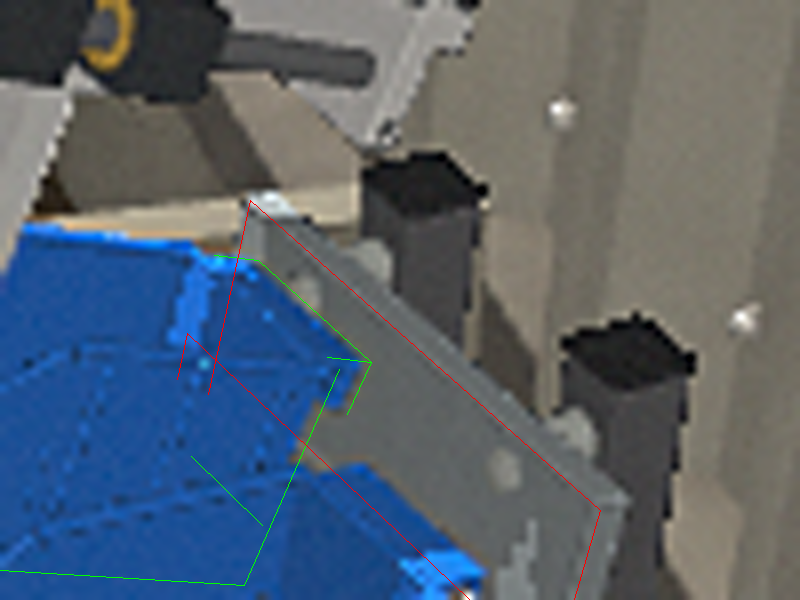

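View pics/s7c.png

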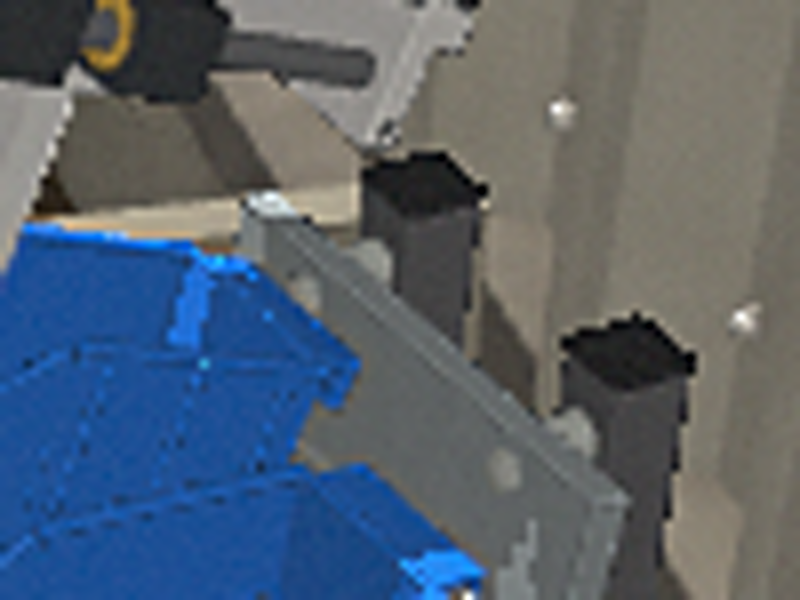

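View pics/wrist7.png

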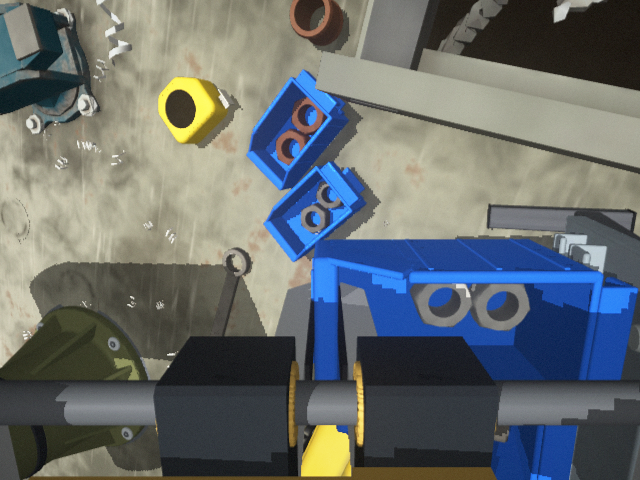

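```bash
python3 - <<'E'
from h import *
p=camera('wrist');overlay(p,'ov7w',500,200,140,110,6)
E
```

```text
(no output)
```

View pics/ov7w.png

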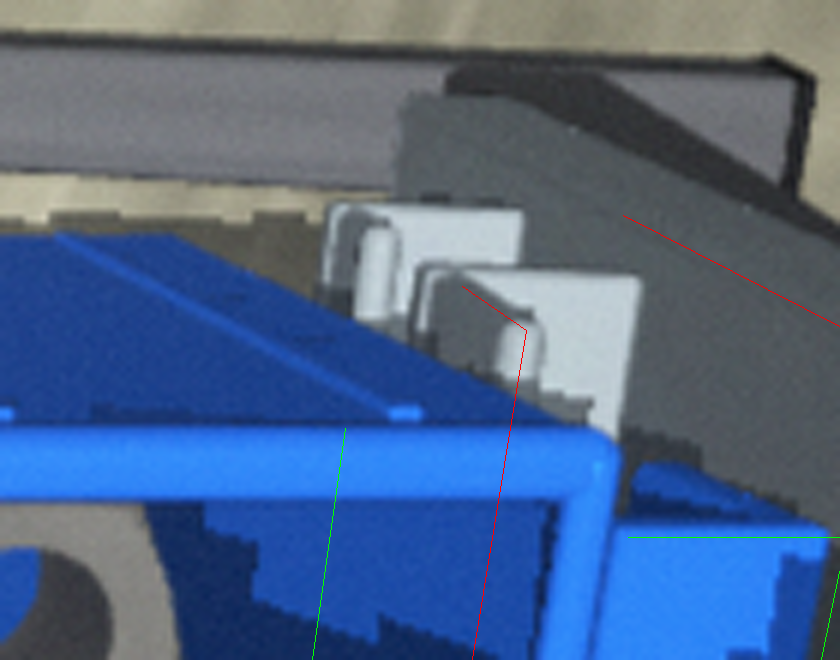

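```bash
python3 - <<'E'
from h import *
P,R=avg();print(binpose(P,R))
G,Rg=goal(13,[2,34,20]);G2,_=goal(13,[2,34,3])
plan(P,R,[(G,Rg,1),(G2,Rg,7)])
E
```

```text
(array([ 1.50686041, 34.05993132, 20.47326849]), array([-62.98868105,  34.09165976, -17.09765279]), array([ 0.02525064, 12.8775568 ,  0.06757766]))
[0.0, 0.05, 0.01, 0.1, -0.1, 0.0]
[0.0, 0.06, 0.24, 0.0, 0.0, 0.0]
[0.0, 0.05, 0.23, 0.0, 0.0, 0.0]
[0.0, 0.06, 0.24, 0.0, 0.0, 0.0]
[0.0, 0.05, 0.24, 0.0, 0.0, 0.0]
[0.0, 0.06, 0.24, 0.0, 0.0, 0.0]
[0.0, 0.05, 0.23, 0.0, 0.0, 0.0]
[0.0, 0.06, 0.24, 0.0, 0.0, 0.0]
```

Emit:
jog_arm(
  increments=[
    [0,0.05,0,0,0,0,0.6],
    [0,0.055,0.24,0,0,0,0.6],
    [0,0.055,0.24,0,0,0,0.6],
    [0,0.055,0.24,0,0,0,0.6],
    [0,0.055,0.24,0,0,0,0.6],
    [0,0.055,0.24,0,0,0,0.6],
  ],
)

```text
clock: 12.5
eef_pos: [528.3, 296.8, 273.3]
eef_rot: [-2.777, -0.001, 1.559]
wrist_force: [-0.6, -0.1, -3.7]
finger_gap: 9.5
```

```bash
python3 - <<'E'
from h import *
np.set_printoptions(precision=2,suppress=True)
p=camera('wrist');overlay(p,'ov8w',500,200,140,110,6);q=camera('side');overlay(q,'ov8',330,135,100,75,8)
s=read_state();print(s['clock'],s['wrist_force'],s['moment'],s['finger_gap'],binpose(*avg()))
E
```

```text
12.6 [ 0.26 -0.64 -3.49] [-0.08 -0.27  0.  ] 9.806131529802812 (array([ 2.06, 33.95,  7.34]), array([-62.46,  33.98, -30.18]), array([ 0.01, 12.92,  0.04]))
```

View pics/ov8w.png

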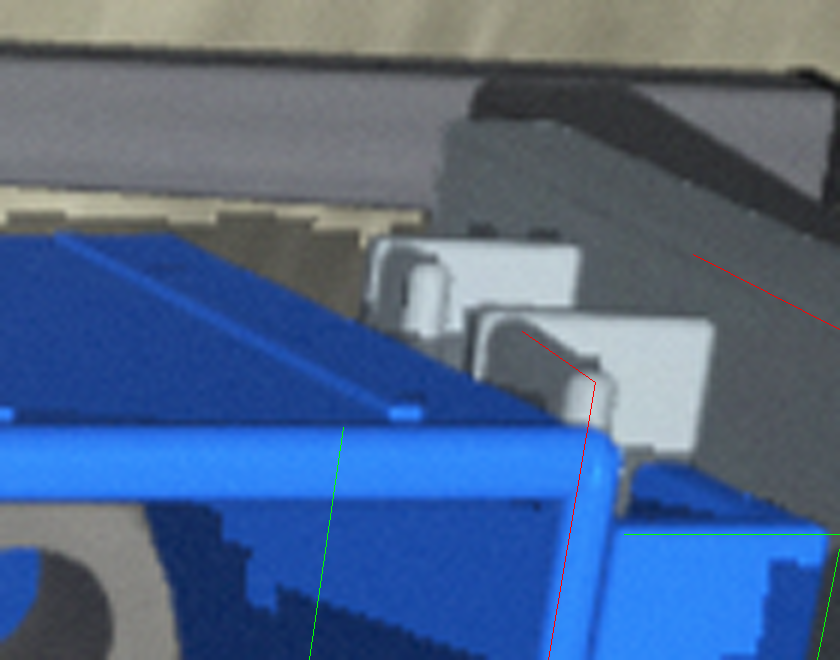

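View pics/ov8.png

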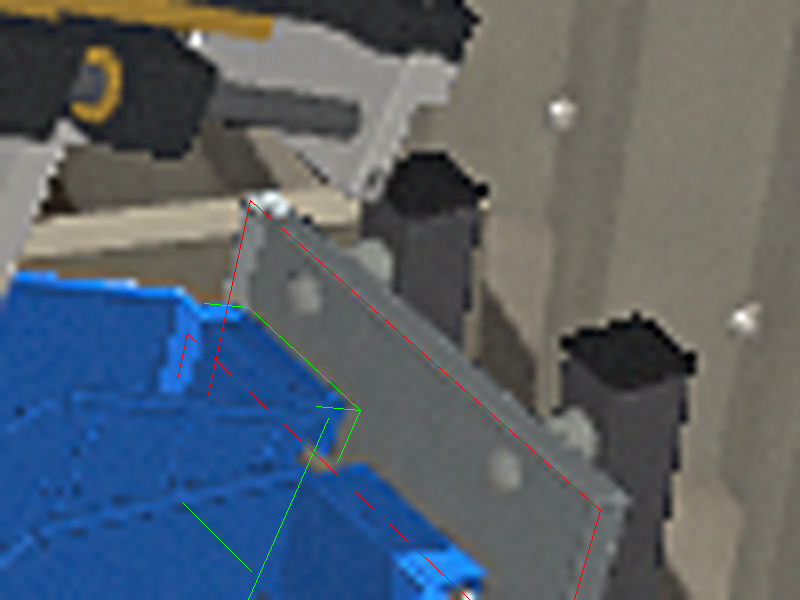

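Emit:
jog_arm(
  increments=[
    [0,0.055,0.24,0,0,0,0.6],
    [0,0.04,0.18,0,0,0,0.6],
    [0,0,0,0,0,0,0.6],
  ],
)

```text
clock: 12.98
eef_pos: [527.7, 296.8, 269.1]
eef_rot: [-2.777, -0.001, 1.559]
wrist_force: [0.2, 1.1, -2.7]
finger_gap: 10.0
```

```bash
python3 - <<'E'
from h import *
np.set_printoptions(precision=2,suppress=True)
s=read_state();print(s['clock'],s['wrist_force'],s['moment'],s['finger_gap'],binpose(*avg()))
E
```

```text
12.975 [ 0.16  1.08 -2.74] [-0.02 -0.27 -0.  ] 9.953656159906922 (array([ 2.06, 33.99,  3.23]), array([-62.45,  34.02, -34.3 ]), array([ 0.01, 12.91,  0.05]))
```

Emit:
jog_arm(
  increments=[
    [0,0.02,0.1,0,0,0,0.6],
    [0,0.02,0.1,0,0,0,0.6],
    [0,0,0,0,0,0,0.6],
  ],
)

```text
clock: 13.35
eef_pos: [527.3, 296.8, 267.1]
eef_rot: [-2.777, -0.001, 1.559]
wrist_force: [-0.3, -0.2, -2.6]
finger_gap: 9.8
```

```bash
python3 - <<'E'
from h import *
np.set_printoptions(precision=2,suppress=True)
p=camera('wrist');overlay(p,'ov9w',500,200,140,110,6)
s=read_state();print(s['clock'],s['wrist_force'],s['moment'],s['finger_gap'],binpose(*avg()))
E
```

```text
13.4 [ 0.39  0.78 -3.05] [ 0.01 -0.31 -0.01] 10.02656999986893 (array([ 2.01, 34.01,  1.36]), array([-62.5 ,  34.04, -36.18]), array([ 0.02, 12.9 ,  0.05]))
```

View pics/ov9w.png

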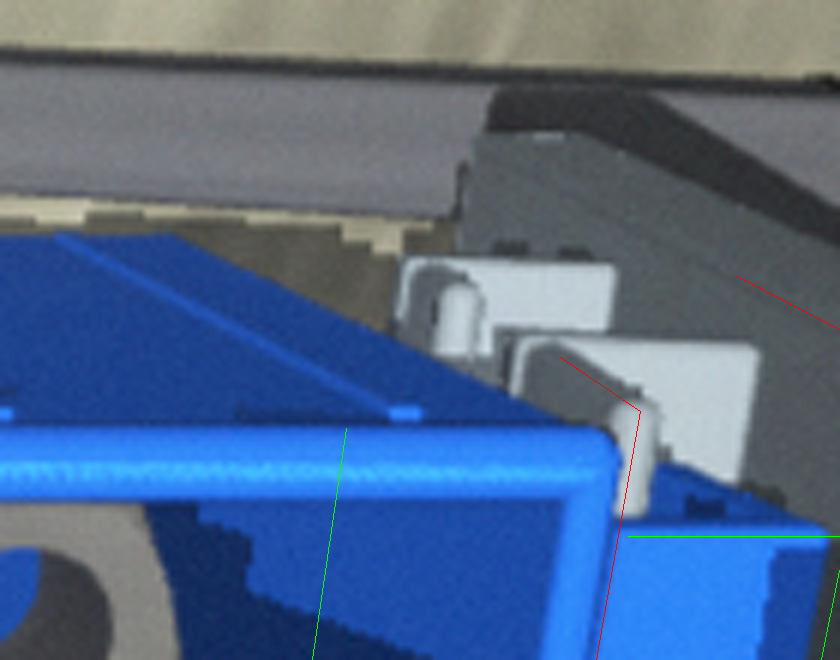

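Emit:
jog_arm(
  increments=[
    [0,0.01,0.07,0,0,0,0.6],
    [0,0.01,0.05,0,0,0,0.6],
    [0,0,0,0,0,0,0.6],
  ],
)

```text
clock: 13.78
eef_pos: [527.1, 296.8, 266.1]
eef_rot: [-2.777, -0.001, 1.559]
wrist_force: [-0.2, -1.4, -2.2]
finger_gap: 9.9
```

```bash
python3 - <<'E'
from h import *
np.set_printoptions(precision=2,suppress=True)
for i in range(2):
    s=read_state();print(s['clock'],s['wrist_force'],s['moment'],s['finger_gap'],binpose(*avg())); q=camera('side')
overlay(q,'ov10',330,135,100,75,8)
E
```

```text
13.775 [-0.23 -1.45 -2.2 ] [-0.06 -0.32 -0.02] 9.874575801946767 (array([ 1.97, 34.01,  0.25]), array([-62.54,  34.04, -37.31]), array([ 0.02, 12.89,  0.06]))
13.825 [ 0.23  0.21 -3.2 ] [ 0.02 -0.36 -0.03] 9.555466339257897 (array([ 1.96, 33.99,  0.27]), array([-62.54,  34.02, -37.29]), array([ 0.01, 12.89,  0.06]))
```

View pics/ov10.png

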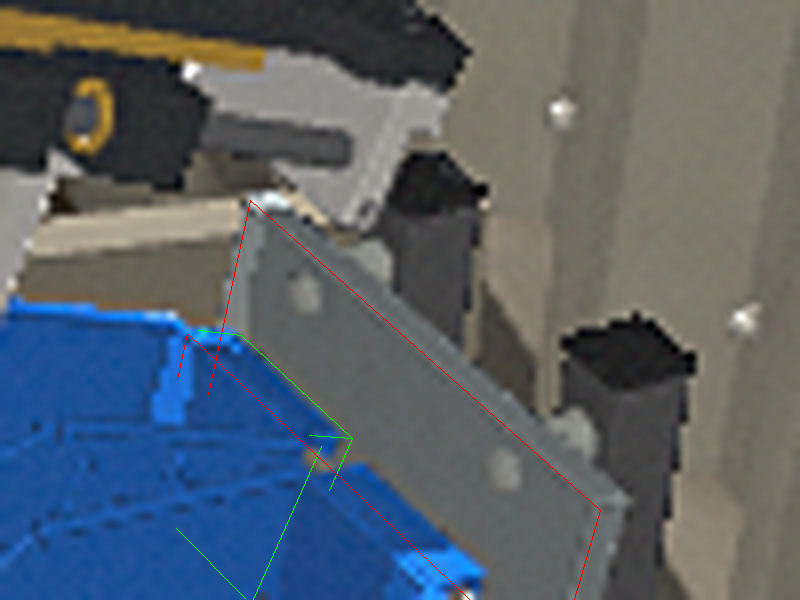

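Emit:
jog_arm(
  increments=[
    [0,0.01,0.05,0,0,0,0.6],
    [0,0.01,0.05,0,0,0,0.6],
    [0,0,0,0,0,0,0.6],
  ],
)

```text
clock: 14.25
eef_pos: [527.1, 296.8, 265.4]
eef_rot: [-2.778, -0.001, 1.559]
wrist_force: [0.8, -0.8, 1.9]
finger_gap: 9.5
```

```bash
python3 - <<'E'
from h import *
np.set_printoptions(precision=2,suppress=True)
s=read_state();print(s['clock'],s['wrist_force'],s['moment'],s['finger_gap'],binpose(*avg()))
E
```

```text
14.25 [ 0.83 -0.84  1.93] [-0.12 -0.55 -0.02] 9.49233031462218 (array([ 1.99, 34.02, -0.4 ]), array([-62.49,  34.07, -38.  ]), array([ 0.02, 12.85,  0.07]))
```

```bash
python3 - <<'E'
from h import *
P,R=avg()
tg=[]
for t,x in ((11,1.5),(8,.9),(6,.4)):
    G,Rg=goal(t,[x,34,-0.1]);tg.append((G,Rg,2))
P2,R2=plan(P,R,tg)
print()
tg=[]
for t,x in ((4,-.1),(2,-.8),(0,-1.3),(-1,-1.5)):
    G,Rg=goal(t,[x,34,-0.1]);tg.append((G,Rg,2))
plan(P2,R2,tg)
E
```

```text
[0.0, 0.01, 0.15, -0.9, 0.0, 0.0]
[0.0, 0.01, 0.15, -1.0, -0.1, 0.0]
[0.0, 0.03, 0.27, -1.5, 0.0, 0.0]
[0.0, 0.02, 0.26, -1.5, 0.0, 0.0]
[0.0, 0.01, 0.18, -1.0, 0.0, 0.0]
[0.0, 0.02, 0.18, -1.0, 0.0, 0.0]

[0.0, 0.01, 0.17, -1.0, 0.0, 0.0]
[0.0, 0.01, 0.18, -1.0, 0.0, 0.0]
[0.0, 0.01, 0.17, -1.0, 0.0, 0.0]
[0.0, 0.0, 0.18, -1.0, 0.0, 0.0]
[0.0, 0.01, 0.17, -1.0, 0.0, 0.0]
[0.0, 0.01, 0.18, -1.0, 0.0, 0.0]
[0.0, 0.01, 0.08, -0.5, 0.0, 0.0]
[0.0, 0.01, 0.09, -0.5, 0.0, 0.0]
```

Emit:
jog_arm(
  increments=[
    [0,0.01,0.15,-0.9,0,0,0.6],
    [0,0.01,0.15,-1,0,0,0.6],
    [0,0.03,0.27,-1.5,0,0,0.6],
    [0,0.02,0.26,-1.5,0,0,0.6],
    [0,0,0,0,0,0,0.6],
  ],
)

```text
clock: 14.88
eef_pos: [524.7, 296.8, 257.2]
eef_rot: [-2.863, -0.001, 1.559]
wrist_force: [3.3, -0.3, 1.6]
finger_gap: 10.0
```

```bash
python3 - <<'E'
from h import *
np.set_printoptions(precision=2,suppress=True)
p=camera('wrist');overlay(p,'ov11w',500,200,140,110,6)
s=read_state();print(s['clock'],s['wrist_force'],s['moment'],s['finger_gap'],binpose(*avg()))
E
```

```text
14.925 [2.31 0.8  2.13] [-0.12 -0.92  0.01] 9.706716276590729 (array([ 0.6 , 34.02, -0.24]), array([-60.46,  34.06, -43.17]), array([0.02, 7.99, 0.06]))
```

View pics/ov11w.png

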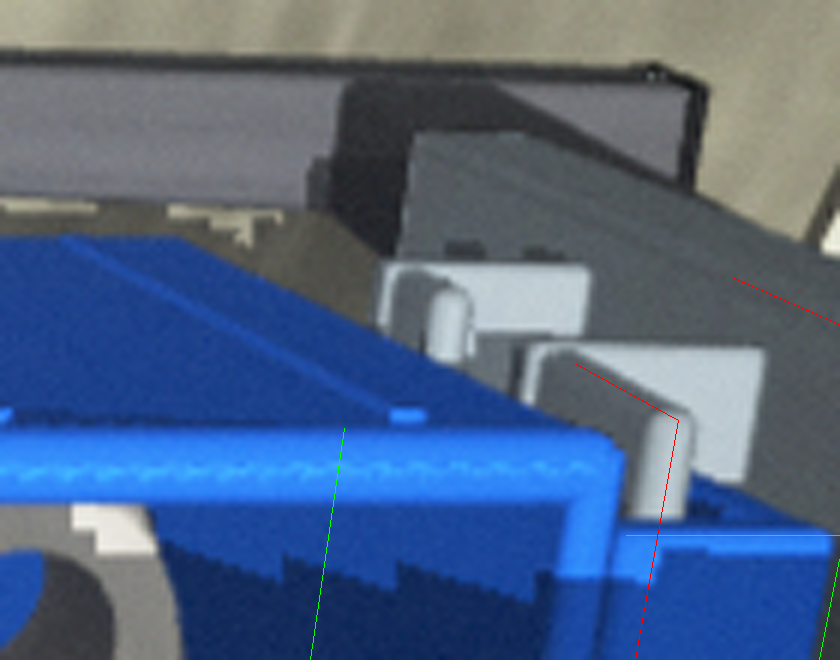

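```bash
python3 - <<'E'
from h import *
P,R=avg()
tg=[]
for t,x,n in ((4,.2,3),(2,-.4,2),(0,-1.0,2),(-1,-1.2,1)):
    G,Rg=goal(t,[x,34,0]);tg.append((G,Rg,n))
P2,R2=plan(P,R,tg)
E
```

```text
[0.0, 0.04, 0.22, -1.3, 0.0, 0.0]
[0.0, 0.04, 0.23, -1.4, 0.0, 0.0]
[0.0, 0.03, 0.22, -1.3, -0.1, 0.0]
[0.0, 0.01, 0.18, -1.0, 0.0, 0.0]
[0.0, 0.0, 0.17, -1.0, 0.0, 0.0]
[0.0, 0.01, 0.18, -1.0, 0.0, 0.0]
[0.0, 0.01, 0.17, -1.0, 0.0, 0.0]
[0.0, 0.02, 0.17, -1.0, 0.0, 0.0]
```

Emit:
jog_arm(
  increments=[
    [0,0.04,0.22,-1.3,0,0,0.6],
    [0,0.04,0.22,-1.4,0,0,0.6],
    [0,0.03,0.22,-1.3,0,0,0.6],
    [0,0,0,0,0,0,0.6],
  ],
)

```text
clock: 15.42
eef_pos: [524.1, 296.9, 250.3]
eef_rot: [-2.933, -0.001, 1.559]
wrist_force: [2.7, -0.0, 0.4]
finger_gap: 10.0
```

```bash
python3 - <<'E'
from h import *
np.set_printoptions(precision=2,suppress=True)
s=read_state();print(s['clock'],s['wrist_force'],s['moment'],s['finger_gap'],binpose(*avg()))
E
```

```text
15.425 [ 2.67 -0.01  0.36] [-0.09 -0.83 -0.  ] 10.026276910756705 (array([ 0.24, 34.03, -0.1 ]), array([-57.66,  34.06, -47.21]), array([0.02, 3.97, 0.05]))
```

Emit:
jog_arm(
  increments=[
    [0,0.01,0.18,-1,0,0,0.6],
    [0,0,0.17,-1,0,0,0.6],
    [0,0.01,0.18,-1,0,0,0.6],
    [0,0.01,0.17,-1,0,0,0.6],
    [0,0,0,0,0,0,0.6],
  ],
)

```text
clock: 16.05
eef_pos: [523.1, 296.9, 243.4]
eef_rot: [-3.002, -0.001, 1.559]
wrist_force: [1.1, -0.0, 0.7]
finger_gap: 9.9
```

```bash
python3 - <<'E'
from h import *
np.set_printoptions(precision=2,suppress=True)
p=camera('wrist');overlay(p,'ov12w',500,200,140,110,6);q=camera('side');overlay(q,'ov12',290,130,150,115,5)
s=read_state();print(s['clock'],s['wrist_force'],s['moment'],s['finger_gap'],binpose(*avg()))
E
```

```text
16.15 [-0.2   0.38  0.94] [-0.11 -0.38  0.05] 9.894003420780633 (array([-0.99, 34.03, -0.23]), array([-55.53,  34.06, -51.19]), array([0.01, 0.04, 0.05]))
```

View pics/ov12w.png

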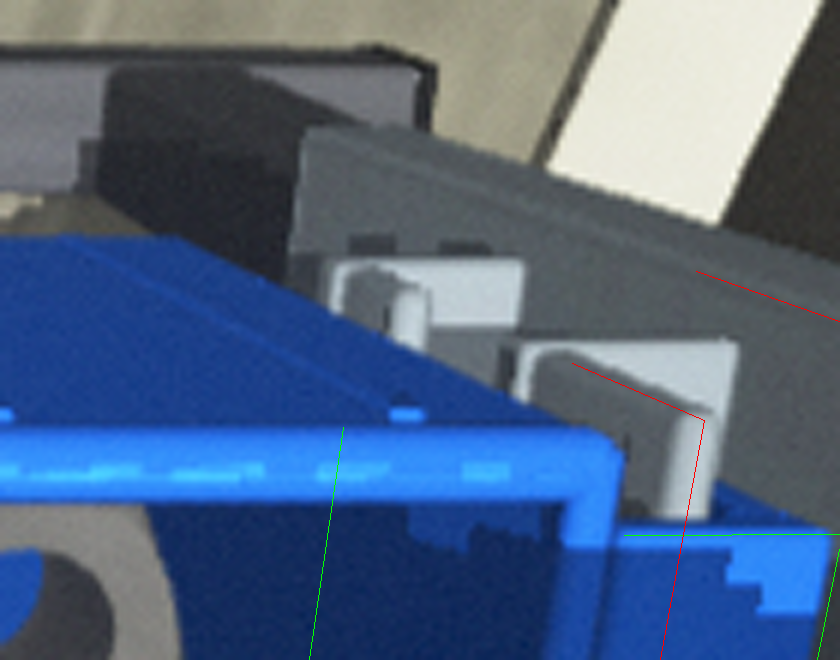

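View pics/ov12.png

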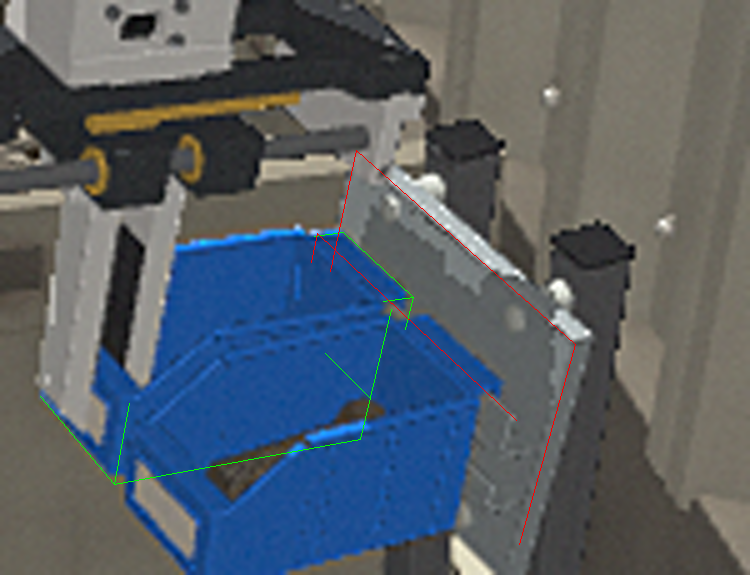

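Emit:
jog_arm(
  increments=[
    [0,0.02,0.17,-1,0,0,0.6],
    [0,0,0,0,0,0,1.1],
    [0,0,0,0,0,0,1.4],
    [0,0,0,0,0,0,2],
    [0,0,0,0,0,0,2.8],
    [0,0,0,0,0,0,2.8],
  ],
  squeeze=20,
)

```text
clock: 16.9
eef_pos: [523.3, 296.9, 241.6]
eef_rot: [-3.019, -0.001, 1.559]
wrist_force: [-0.3, -0.3, 0.3]
finger_gap: 27.8
```

```bash
python3 - <<'E'
from h import *
np.set_printoptions(precision=2,suppress=True)
p=camera('wrist');save(p,'wrist13');q=camera('side');overlay(q,'ov13',290,130,150,115,5)
s=read_state();print(s['clock'],s['wrist_force'],s['moment'],s['finger_gap'],binpose(*avg()))
E
```

```text
17.0 [-0.36 -0.07  0.42] [-0.04 -0.12 -0.03] 28.15810113362561 (array([-0.94, 33.99, -0.1 ]), array([-54.54,  34.04, -52.04]), array([ 0.  , -1.  ,  0.05]))
```

View pics/wrist13.png

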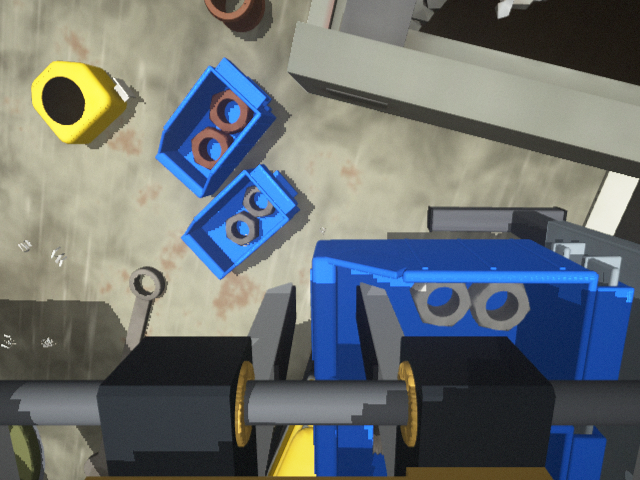

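View pics/ov13.png

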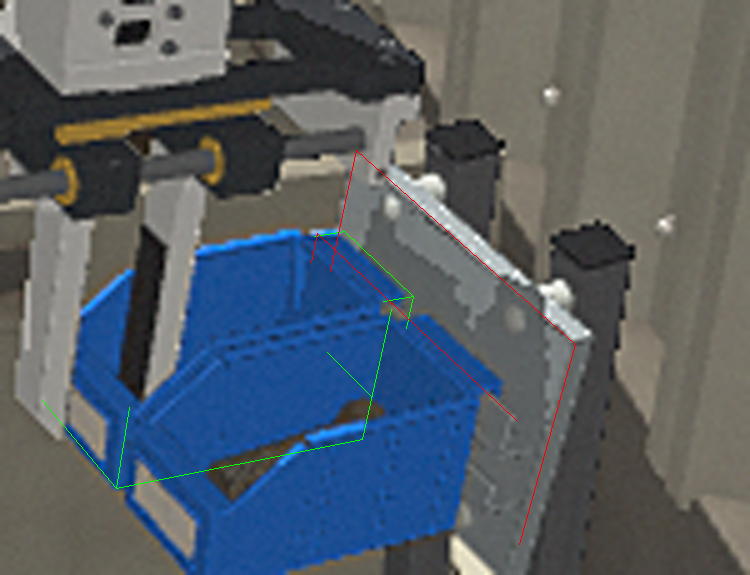

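Emit:
jog_arm(
  increments=[
    [0,0,-1,0,0,0,2.8],
    [0,0,-2,0,0,0,2.8],
    [0,0,-2.5,0,0,0,2.8],
    [0,0,-3,0,0,0,2.8],
    [0,-3,-3,0,0,0,2.8],
    [0,-4,-2,0,0,0,2.8],
    [0,-5,0,0,0,0,2.8],
    [0,-5,0,0,0,0,2.8],
    [0,0,0,0,0,0,2.8],
    [0,0,0,0,0,0,2.8],
  ],
)

```text
clock: 18.25
eef_pos: [371.4, 298.5, 396.8]
eef_rot: [-3.02, -0.001, 1.559]
wrist_force: [0.6, 0.2, -0.4]
finger_gap: 27.7
```

```bash
python3 - <<'E'
from h import *
np.set_printoptions(precision=2,suppress=True)
p=camera('wrist');save(p,'wrist14');q=camera('side');save(q,'side14');overlay(q,'ov14',290,130,150,115,5)
im=cv2.cvtColor(q['image'],cv2.COLOR_RGB2BGR);cv2.imwrite('pics/s14c.png',cv2.resize(im[130:260,290:440],None,fx=4.6,fy=4.6,interpolation=cv2.INTER_CUBIC))
s=read_state();print(s['clock'],s['eef_pos'],s['wrist_force'])
E
```

```text
18.35 [371.81 298.46 396.04] [-1.04  0.31  0.1 ]
```

View pics/s14c.png

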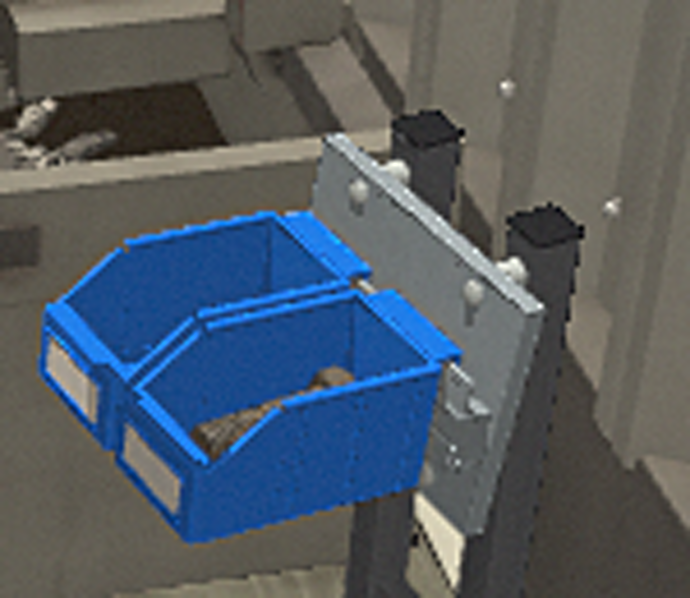

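View pics/wrist14.png

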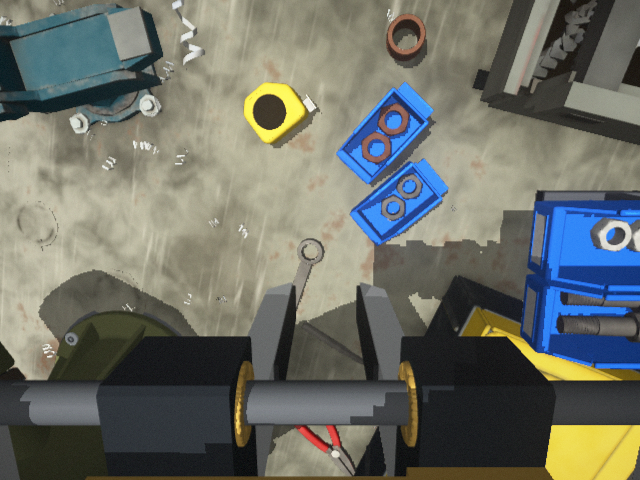

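```bash
python3 - <<'E'
from h import *
np.set_printoptions(precision=2,suppress=True)
q=camera('side');S=lambda u,v:(290+u/4.6-.4,130+v/4.6-.4)
Rr,t=RT(RAIL)
def fit(obs):
    def f(v):
        Rb=Rr@Ro.from_euler('ZY',[0,v[3]]).as_matrix();o=t+Rr@v[:3]
        return np.concatenate([proj(q,o+Rb@np.array(X))[0]-uv for X,uv in obs])
    r=least_squares(f,[-56,0,-53,0]);print(r.x[:3],np.degrees(r.x[3]),f(r.x).reshape(-1,2).round(1).tolist())
fit([([62.5,23,54],S(312,211)),([62.5,-23,54],S(371,272)),([-50,28,33],S(45,312)),([-50,28,0],S(42,368)),([-45,28,33],S(54,302))])
fit([([62.5,23,54],S(400,290)),([62.5,-23,54],S(460,355)),([-50,28,33],S(118,398)),([-50,28,0],S(116,458)),([-50,-28,0],S(190,542)),([-50,-28,33],S(200,470)),([50,-28,0],S(415,487))])
E
```

```text
[-46.51  44.95 -61.57] -3.935300144609686 [[-0.7, 0.1], [0.1, -0.4], [0.2, -1.5], [-0.4, 1.7], [0.8, 0.1]]
[-41.21  -9.73 -66.26] -3.528184437501576 [[-1.4, 0.3], [0.3, -0.1], [1.3, -2.0], [-0.0, 0.5], [-0.3, 0.9], [-0.3, 0.7], [0.4, -0.2]]
```

```bash
python3 - <<'E'
from h import *
np.set_printoptions(precision=2,suppress=True)
q=camera('side');p=camera('wrist')
cv2.imwrite('pics/w14c.png',cv2.resize(cv2.cvtColor(p['image'],cv2.COLOR_RGB2BGR)[180:380,510:640],None,fx=3,fy=3))
S=lambda u,v:(290+u/4.6-.4,130+v/4.6-.4)
Rr,t=RT(RAIL)
def fit(obs,y):
    def f(v):
        Rb=Rr@Ro.from_euler('ZY',[0,v[2]]).as_matrix();o=t+Rr@np.array([v[0],y,v[1]])
        return np.concatenate([proj(q,o+Rb@np.array(X))[0]-uv for X,uv in obs])
    r=least_squares(f,[-56,-53,0]);print(r.x[:2],np.degrees(r.x[2]),f(r.x).reshape(-1,2).round(1).tolist())
for y in(32,34,36): fit([([62.5,23,54],S(312,211)),([62.5,-23,54],S(371,272)),([-50,28,33],S(45,312)),([-50,28,0],S(42,368)),([-45,28,33],S(54,302))],y)
for y in (-29,-32,-34):fit([([62.5,23,54],S(400,290)),([62.5,-23,54],S(460,355)),([-50,28,33],S(118,398)),([-50,28,0],S(116,458)),([-50,-28,0],S(190,542)),([-50,-28,33],S(200,470)),([50,-28,0],S(415,487))],y)
E
```

```text
[-55.44 -52.53] -3.7976022982355055 [[-0.1, -0.1], [1.0, -0.4], [-0.3, -1.5], [-0.9, 2.0], [0.3, 0.1]]
[-54.06 -53.93] -3.819452477238078 [[-0.2, -0.0], [0.9, -0.4], [-0.2, -1.5], [-0.9, 2.0], [0.4, 0.1]]
[-52.68 -55.32] -3.841082519779327 [[-0.3, -0.0], [0.8, -0.4], [-0.1, -1.5], [-0.8, 1.9], [0.5, 0.1]]
[-56.33 -50.76] -2.9895140319892204 [[-0.5, -0.3], [1.7, -0.3], [0.5, -2.5], [-1.1, 0.6], [-0.9, 1.6], [-0.7, 0.8], [1.3, 0.5]]
[-58.68 -48.35] -2.9013670781714342 [[-0.3, -0.4], [2.0, -0.3], [0.3, -2.6], [-1.3, 0.6], [-1.0, 1.7], [-0.7, 0.8], [1.5, 0.6]]
[-60.25 -46.74] -2.841930192191207 [[-0.2, -0.5], [2.1, -0.3], [0.2, -2.6], [-1.4, 0.6], [-1.1, 1.7], [-0.8, 0.8], [1.6, 0.7]]
```

View pics/w14c.png

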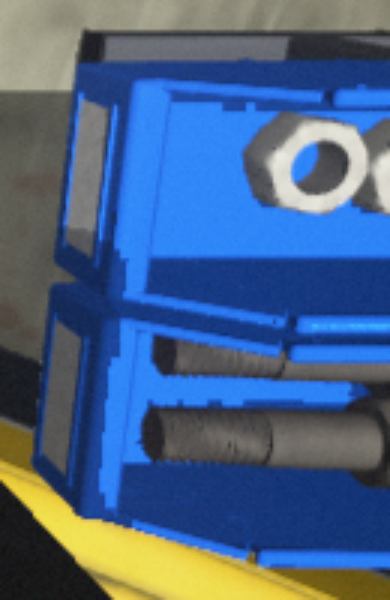

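```bash
python3 - <<'E'
from h import *
print(sign_off(), read_state()['clock'])
E
```

```text
the job is handed in; nothing more can be done
the job is handed in; nothing more can be done
```

I hung the bin with the bright 24 mm nuts on the left half of the top rail, right beside the bolt bin, and handed the job in at about 18.5 s. No verdict was reported.

- **How it went:** I gripped the front wall, hooked the lip on at about 13° front-up, and swung the front down to square before releasing. Wrist force readings stayed under about 6 N throughout.
- **Nut bin:** The lip is over the tongue. The side picture puts its origin at about x = -54 mm, z = -54 mm, drooping just under 4° from square. That assumes it hangs at y = 34 mm, where the arm placed it. The locking tab is hidden in every picture, so I infer that it sits under the ledge from this position.
- **Nuts and other bins:** One nut shows clearly in the bin and the second at the edge of the last wrist picture. The two other bins look upright and in place, and the gripper is clear of everything.
- **Checks that disagreed:** A side-picture fit with the position along the rail left free gave implausible results, because depth along the view is poorly fixed. It put the nut bin at y = 45 mm, z = -62 mm and the bolt bin at y = -10 mm, so I held the positions along the rail fixed instead. Even then the bolt bin came out 2 to 4 mm above its expected height and up to 2 mm outside its expected x. I put this down to fit error, since it looks unmoved in the pictures.

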